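# Cap the dispensing jars in the clamp block

### The arm

A 6-joint arm with a two-finger parallel gripper is mounted at the origin on the work surface. World frame = base frame: x ahead of the robot, y to its left, z up, the work surface at z = 0. Lengths are in mm, angles in degrees, forces in N, time in s.
With the tool pointing down it reaches from about 350 to 850 mm from the base axis. Payload 8.1 kg.
Tool frame: the origin (TCP) lies at the very end of the fingers, on their centre line; the grasp point (between the pads) lies 19 mm behind it; z points along the fingers, y is the direction in which the jaws open and shut (so a half turn about z gives the same grasp; the last joint's range is limited). The gripper opens to 85 mm and grips with 20 to 120 N. Pads are 22 mm wide; open, the fingers measure 114 mm over their backs; the gripper's body (76 mm by 85 mm) begins 54 mm behind the grasp point. The pads swing forward as they close: fully open they stand 13 mm farther back than shut.
Start: joints at [66.154, 7.471, 85.268, -0, 87.261, -4.893], TCP at [194.858, 567.482, 231.292] pointing down, gripper open.
Joint ranges: [-169.43, 169.43], [-51.17, 129.36], [1.28, 143.12], [-76.62, 256.62], [0, 156.53], [-152.29, 152.29]. Speed limits (degrees/s): [136.94, 136.94, 159.86, 180, 180, 180].

### API

Orientations are given as [roll, pitch, yaw] about the fixed x, y, z axes, in that order (R = Rz(yaw) Ry(pitch) Rx(roll)).
In Python, from bench import r gives the robot as it stands.
- The arm moves only by the shell command python3 -m crank 'ROWS' [OPENING] [FORCE]. ROWS is JSON, a list that holds one entry, the list of rows, each a list of 6 numbers: the shift along the tool's x, y, z in m, then the turn, a rotation vector about the tool's x, y, z in rad. A call has 1 to 10 rows; each row is the pose to reach, as a shift and turn from the pose measured when the call began, along the tool's axes at that moment; what a row does not reach only later rows make up. A row lasts 1/8 s, in which the tool goes at most 62.5 mm and 10.7 degrees, less where a joint would pass 70% of its speed; a pose out of reach is approached as far as the arm can. A call with a gripper value outside its range is refused whole. OPENING is the closure, from 0 (fully open) to 1 (shut), set as the call begins (- or left out, the last holds). The fingers move at their own pace and stop on an object; FORCE is the grip in N (left out, the last holds). Time passes only in rows, so rows that repeat a pose let the fingers close. It gives the time, the measured TCP pose, the force and the opening at its end, in the units of the state.
- r.sense(): the state, without advancing time (a new reading comes with each control period).
- r.snapshot(name): name is "scene" or "top"; returns (picture, depth): 420x560x3 uint8, blue, green, red; 420x560 float32, mm along the optical axis (not along the pixel's ray), 0 where there is no reading.
- r.get_calibration(name): a dict with "mtx" (3x3 intrinsics, pixels), "k1" (the pictures are not rectified: a ray, as slopes to the right and down, at radius r is drawn at 1 + k1 r^2 times it, then the intrinsics apply), "cam_to_world" (4x4, takes a point from camera to world coordinates). Camera axes: x right, y down, z forward; pixel columns grow to the right and rows downward; lengths in mm; the calibration is good to about 2 mm. A picture is of the moment at which its call begins. get_calibration takes no time and is no camera call.
- r.hand_in(): hands the job in, once; it reports no verdict.
Trained networks look in the newest picture that a camera, given by its name, has taken for a name from the list of things; names that differ only in an ending like _2 or _b are one class to them, and where a whole thing is asked for, a point or a joint stands for the part that bears it (a point fixed in the world has none). Each returns a list of dicts, best first, with "conf" (0 to 1); they miss things now and then, are a little off and sometimes report something else, mostly with a low value. They report only what shows in the picture. A call takes as long as a camera call. They do not tell look-alikes from the thing itself.
- r.look_for(thing, camera): "extent" ([left, top, right, bottom] in pixels, round what is visible of it).
- r.landmark_of(thing, camera): "pixel" ([column, row] in pixels: a listed point, or the origin of a listed thing).
The state is a dict: "time": time; "joint_pos": joint angles; "qd": joint speeds; "joint_efforts": joint torques, N m; "tool_pos": TCP position; "tcp_rot": TCP orientation; "ft_force": force on the tool from outside, world axes, zero at the start; "wrist_torque": the same for the moment, N m; "finger_gap": finger opening in mm.
Only numpy, scipy, OpenCV 4.12 (cv2) and the standard library are available. Lean on these libraries where they do the work, as an engineer would, in place of code of your own. Each camera call takes 0.05 s, during which the arm holds its last target.

### The job

Swing the red-knobbed lever of the clamp block shut so that the jars cannot spin, then screw one white cap fully home on every jar standing in the block: set the cap level on the neck, turn it anticlockwise until it drops into the thread, and only then clockwise until it is tight. When every jar is capped, swing the lever fully open again and stand the capped jars upright in the white basket, without disturbing the vials and the gel bottle.

Things in the scene. Friction and masses are not known exactly. Their poses are not given: they have to be found in the camera images.
- jar0_mid (a point): Centre of an open amber jar, 46 mm above its foot; z along its axis. Round body 60 mm across, straight to 64 mm up; shoulder ends 74 mm up, then the threaded neck, 45 mm across; rim 92 mm up. 0.11 to 0.22 kg. Stands loose on the block's 10 mm base plate and spins freely until the clamp is shut. None if this jar is absent (any jar may be).
- jar1_mid (a point): Centre of the second jar, like the first: 46 mm above its foot, None if absent.
- jar2_mid (a point): Centre of the third jar, like the first: 46 mm above its foot, None if absent.
- jar0_rim (a point): Centre of the first jar's rim, 92 mm above its foot. Thread of all jars, 3 starts, clockwise from above closes: a cap set on the neck rests with 3 inner lugs on a level collar, cap centre then 4.9 mm above this point. Turned clockwise from there it jams on a blunt stop; turned anticlockwise up to 95 degrees (perhaps first 2 mm down off a stop) it meets slots.
- jar1_rim (a point): The same point of the second jar. In the slots the cap drops, or is lightly pressed, 6 mm below the collar; they are 24 degrees of turn wide with a stop at the far end. Nothing marks the turn at which a cap drops. After the drop, clockwise: it sinks 3.0 mm per radian (1 mm of axial play) and is tight 130 to 155 degrees on.
- jar2_rim (a point): The same point of the third jar. A cap fully home has its centre 7 mm below this point (39 mm above the jar's centre) and its underside on the rim.
- cap0_mid (a point): Centre of a white ribbed screw cap, 54 mm across, 20 mm tall (this point 10 mm above its lower edge), 0.03 kg, open side down on the counter, on a thin blue mat. Inside it is 48 mm across, 17 mm deep, and passes over the 45 mm neck thread with 1.5 mm to spare all round. Always three caps; spare caps may stay where they are.
- cap1_mid (a point): Centre of a second, identical cap.
- cap2_mid (a point): Centre of a third, identical cap.
- clamp_lever (a joint): Clamp lever: 0 open (sticks out along the block's +y), 1.57 at its stop, shut (along the block's +x, away from the robot). Swings level, clockwise from above to shut, moves a clamp bar 6.6 mm that presses the jars against rubber posts, needs about 7 to 12 N at the knob and stays shut by friction, springing back a little (to about 1.45) when let go.
- lever_knob (a point): The red upright cylindrical knob at the lever's free end, 20 mm across and 34 mm tall (this point at its middle height), 80 mm from the lever's pivot.
- lever_pivot (a point): Point on the lever's upright pivot axis, at the height of the knob's middle.
- basket_floor (a point): Centre of the inner floor (4 mm above the counter) of the fixed white perforated basket: inside 282 mm along its x, 107 mm along its y, walls 45 mm high over the counter. Room for three jars in a row along x, e.g. 85 mm apart.
- block: The fixed aluminium clamp block, origin on the counter under the middle place: base plate x -72 to +63, y -182 to +242 mm, 10 thick. Jar places at y = -105, 0, +105; behind them (+x) posts and a rail 58 mm tall; in front (-x) the clamp bar, 24 to 48 mm up, its face 36 mm from the places' line open, 30 shut. Lever at its +y end.
- vial_a_mid (a point): Middle of a glass vial with a blue cap, 52 mm across, 100 mm tall; not to be disturbed.
- vial_b_mid (a point): Middle of a glass vial with a grey cap, 52 mm across, 100 mm tall; not to be disturbed.
- gel_mid (a point): Middle of a small white bottle of hand gel with a blue cap, 50 mm across, 95 mm tall; not to be disturbed.
Mind the look-alikes: they are no part of the job. Leave any purple look-alike of the part that bears cap1_mid alone. Leave any purple look-alike of the part that bears cap0_mid alone.

How it is judged (in metres and radians):
On the way, in this order (a step that is already met when the one before it is completed fails the run):
1. the clamp lever is swung fully shut (within 0.17 rad of its stop) (value of joint clamp_lever above 1.4 rad), for 0.2 s.
2. every jar standing in the block has a cap screwed fully home while the clamp is shut (value of joint clamp_lever above 1.2 rad and ((z of cap0_mid in the frame of jar0_mid between 0.036 and 0.04 m and distance between cap0_mid and jar0_mid below 0.0405 m and angle between the z axis of cap0_mid and the z axis of jar0_mid, either way round below 0.08 rad) or (z of cap1_mid in the frame of jar0_mid between 0.036 and 0.04 m and distance between cap1_mid and jar0_mid below 0.0405 m and angle between the z axis of cap1_mid and the z axis of jar0_mid, either way round below 0.08 rad) or (z of cap2_mid in the frame of jar0_mid between 0.036 and 0.04 m and distance between cap2_mid and jar0_mid below 0.0405 m and angle between the z axis of cap2_mid and the z axis of jar0_mid, either way round below 0.08 rad)) and ((z of cap0_mid in the frame of jar1_mid between 0.036 and 0.04 m and distance between cap0_mid and jar1_mid below 0.0405 m and angle between the z axis of cap0_mid and the z axis of jar1_mid, either way round below 0.08 rad) or (z of cap1_mid in the frame of jar1_mid between 0.036 and 0.04 m and distance between cap1_mid and jar1_mid below 0.0405 m and angle between the z axis of cap1_mid and the z axis of jar1_mid, either way round below 0.08 rad) or (z of cap2_mid in the frame of jar1_mid between 0.036 and 0.04 m and distance between cap2_mid and jar1_mid below 0.0405 m and angle between the z axis of cap2_mid and the z axis of jar1_mid, either way round below 0.08 rad)) and ((z of cap0_mid in the frame of jar2_mid between 0.036 and 0.04 m and distance between cap0_mid and jar2_mid below 0.0405 m and angle between the z axis of cap0_mid and the z axis of jar2_mid, either way round below 0.08 rad) or (z of cap1_mid in the frame of jar2_mid between 0.036 and 0.04 m and distance between cap1_mid and jar2_mid below 0.0405 m and angle between the z axis of cap1_mid and the z axis of jar2_mid, either way round below 0.08 rad) or (z of cap2_mid in the frame of jar2_mid between 0.036 and 0.04 m and distance between cap2_mid and jar2_mid below 0.0405 m and angle between the z axis of cap2_mid and the z axis of jar2_mid, either way round below 0.08 rad))), for 0.2 s.
3. the clamp lever is swung fully open again (below 0.15 rad) (value of joint clamp_lever below 0.15 rad), for 0.2 s.
At the end, for the whole second after the job is handed in: Every jar stands upright (within 0.06 rad) on the floor of the white basket, each with one cap screwed fully home (cap centre within 1 mm of 39 mm above the jar's centre, level), nothing held, and the clamp lever is open (below 0.15 rad) (value of joint clamp_lever below 0.15 rad and ((z of cap0_mid in the frame of jar0_mid between 0.036 and 0.04 m and distance between cap0_mid and jar0_mid below 0.0405 m and angle between the z axis of cap0_mid and the z axis of jar0_mid, either way round below 0.08 rad) or (z of cap1_mid in the frame of jar0_mid between 0.036 and 0.04 m and distance between cap1_mid and jar0_mid below 0.0405 m and angle between the z axis of cap1_mid and the z axis of jar0_mid, either way round below 0.08 rad) or (z of cap2_mid in the frame of jar0_mid between 0.036 and 0.04 m and distance between cap2_mid and jar0_mid below 0.0405 m and angle between the z axis of cap2_mid and the z axis of jar0_mid, either way round below 0.08 rad)) and x of jar0_mid in the frame of basket_floor between -0.125 and 0.125 m and y of jar0_mid in the frame of basket_floor between -0.04 and 0.04 m and z of jar0_mid in the frame of basket_floor between 0.042 and 0.05 m and angle between each of jar0_mid, jar1_mid, jar2_mid's own z axis and vertical below 0.06 rad and ((z of cap0_mid in the frame of jar1_mid between 0.036 and 0.04 m and distance between cap0_mid and jar1_mid below 0.0405 m and angle between the z axis of cap0_mid and the z axis of jar1_mid, either way round below 0.08 rad) or (z of cap1_mid in the frame of jar1_mid between 0.036 and 0.04 m and distance between cap1_mid and jar1_mid below 0.0405 m and angle between the z axis of cap1_mid and the z axis of jar1_mid, either way round below 0.08 rad) or (z of cap2_mid in the frame of jar1_mid between 0.036 and 0.04 m and distance between cap2_mid and jar1_mid below 0.0405 m and angle between the z axis of cap2_mid and the z axis of jar1_mid, either way round below 0.08 rad)) and x of jar1_mid in the frame of basket_floor between -0.125 and 0.125 m and y of jar1_mid in the frame of basket_floor between -0.04 and 0.04 m and z of jar1_mid in the frame of basket_floor between 0.042 and 0.05 m and ((z of cap0_mid in the frame of jar2_mid between 0.036 and 0.04 m and distance between cap0_mid and jar2_mid below 0.0405 m and angle between the z axis of cap0_mid and the z axis of jar2_mid, either way round below 0.08 rad) or (z of cap1_mid in the frame of jar2_mid between 0.036 and 0.04 m and distance between cap1_mid and jar2_mid below 0.0405 m and angle between the z axis of cap1_mid and the z axis of jar2_mid, either way round below 0.08 rad) or (z of cap2_mid in the frame of jar2_mid between 0.036 and 0.04 m and distance between cap2_mid and jar2_mid below 0.0405 m and angle between the z axis of cap2_mid and the z axis of jar2_mid, either way round below 0.08 rad)) and x of jar2_mid in the frame of basket_floor between -0.125 and 0.125 m and y of jar2_mid in the frame of basket_floor between -0.04 and 0.04 m and z of jar2_mid in the frame of basket_floor between 0.042 and 0.05 m); the robot touches nothing.
It fails at once if a vial or the gel bottle is knocked away (more than 30 mm) (distance of any of vial_a_mid, vial_b_mid, gel_mid from where it was at the start of the episode above 0.03 m).
It fails at once if a jar is knocked over (angle between any of jar0_mid, jar1_mid, jar2_mid's own z axis and vertical above 0.8 rad).
Of jar0, jar1, jar2 only 2 to 3 are there at a start; the rules pass over those that are not, and their reading is None.
At some moment in a run one of cap0, cap1, cap2 may be knocked a few centimetres aside while the robot is not near it.
It also fails if it takes over 210 s, if anything falls off the work surface, if the arm or the gripper's body presses on something with over 40 N, if the wrist force passes 120 N, or if a joint passes its speed limit or range.

## Working session

There is one attempt and no reset: what is moved stays moved. The work goes in short steps, Python scripts to look and compute and a shell command to move; the robot and the scene stay as the last step left them, time stands still between calls to the robot, and variables do not carry over. Pictures are saved under pics/ and viewed, and the job is handed in when it is done.

```bash
ls -la; mkdir -p pics
cat > h.py <<'E'
import numpy as np, cv2
from bench import r
def cal(c):
    k=r.get_calibration(c); return np.array(k["mtx"]),k["k1"],np.array(k["cam_to_world"])
def ray(c,px):
    K,k1,T=cal(c)
    u=(px[0]-K[0,2])/K[0,0]; v=(px[1]-K[1,2])/K[1,1]
    rd=np.hypot(u,v); x=rd
    for _ in range(20): x=rd/(1+k1*x*x)
    s=x/rd if rd>0 else 1
    return T[:3,3],T[:3,:3]@np.array([u*s,v*s,1.0])
def at_z(c,px,z):
    o,d=ray(c,px); t=(z-o[2])/d[2]; return o+t*d
def at_depth(c,px,dep):
    o,d=ray(c,px); return o+dep*d
def proj(c,P):
    K,k1,T=cal(c); p=np.linalg.inv(T)@np.r_[P,1]; s=p[:2]/p[2]; s=s*(1+k1*(s@s)); return s*[K[0,0],K[1,1]]+[K[0,2],K[1,2]]
def cloud(c,dep):
    K,k1,T=cal(c); h,w=dep.shape
    uu,vv=np.meshgrid(np.arange(w),np.arange(h)); u=(uu-K[0,2])/K[0,0]; v=(vv-K[1,2])/K[1,1]
    rd=np.hypot(u,v); x=rd.copy()
    for _ in range(20): x=rd/(1+k1*x*x)
    s=np.where(rd>0,x/np.maximum(rd,1e-9),1)
    P=np.stack([u*s*dep,v*s*dep,dep],-1)
    return P@T[:3,:3].T+T[:3,3]
E
python3 - <<'E'
from h import *
for c in("scene","top"):
    p,d=r.snapshot(c); cv2.imwrite(f"pics/{c}0.png",p); np.save(f"{c}0.npy",d); K,k1,T=cal(c); print(c,K.tolist(),k1,T.round(3).tolist(),d.min(),d.max())
print(r.sense())
E
```

```text
total 12
drwxr-xr-x  3 agent agent 4096 Dec  6 22:27 .
drwxr-xr-x 23 root  root  4096 Dec  6 22:26 ..
drwxr-xr-x  2 agent agent 4096 Dec  6 22:27 pics
scene [[397.675673057469, 0.0, 275.9347252030436], [0.0, 397.675673057469, 210.14574779851074], [0.0, 0.0, 1.0]] -0.0963514966703856 [[0.004, 0.828, -0.561, 1028.72], [1.0, 0.0, 0.008, -17.216], [0.007, -0.561, -0.828, 840.507], [0.0, 0.0, 0.0, 1.0]] 0.0 2543.5132
top [[503.15655952483763, 0.0, 283.3308858566383], [0.0, 503.15655952483763, 213.8863934528759], [0.0, 0.0, 1.0]] 0.050050912482745874 [[-0.015, -0.981, 0.193, 310.872], [-1.0, 0.012, -0.017, -3.864], [0.014, -0.193, -0.981, 1250.098], [0.0, 0.0, 0.0, 1.0]] 0.0 2257.479
{'time': 0.1, 'joint_pos': array([ 6.61521799e+01,  7.51011828e+00,  8.53231524e+01, -6.75779075e-06,
        8.72601383e+01, -4.89418400e+00]), 'qd': array([ 0.04034431, -0.01949871, -0.17027015, -0.02315268,  0.09891836,
        0.04755188]), 'joint_efforts': array([ 1.39932970e-03, -5.70962691e+01, -5.01933897e+01, -1.56953975e-04,
        8.43538670e-03, -5.39689961e-05]), 'tool_pos': array([194.6754262 , 567.02820113, 230.35514479]), 'tcp_rot': array([-1.79906931e+02, -7.96253302e-03,  1.61046358e+02]), 'ft_force': array([-0.07522264,  0.00765317, -0.09150358]), 'wrist_torque': array([-0.04756116, -0.04007028,  0.01354538]), 'finger_gap': 85.52214083063693}
```

View pics/scene0.png

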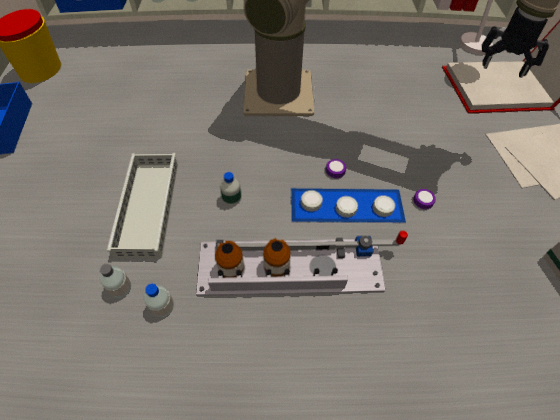

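View pics/top0.png

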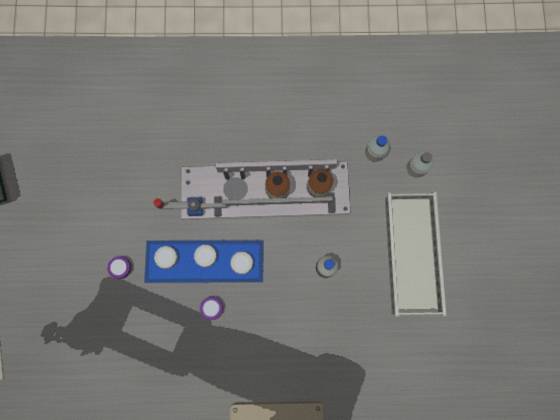

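Scene: two amber jars, at scene (229,257) and (277,254), top (321,181) and (277,183). The third place, at top (235,188), is empty. The three white caps are on the blue mat at top (166,257), (205,255) and (241,262). The purple look-alikes are at top (119,267) and (211,308). The red knob is at top (158,203), and the gel bottle is at top (328,265) between the mat and the basket.

Run:
```python
from h import *
dt=np.load("top0.npy"); ds=np.load("scene0.npy")
names={"jar0_rim":102,"jar1_rim":102,"jar2_rim":102,"cap0_mid":11,"lever_knob":None,"lever_pivot":None,"basket_floor":4,"block":0,"vial_a_mid":50,"gel_mid":47}
for n,z in names.items():
    for c in("top","scene"):
        D=dt if c=="top" else ds
        for L in r.landmark_of(n,c)[:4]:
            p=L["pixel"]; q=np.round(p).astype(int)
            dep=D[q[1],q[0]]
            print(n,c,round(L["conf"],2),np.round(p,1),"dep:",at_depth(c,p,dep).round(0), "z:",at_z(c,p,z if z is not None else 47).round(1) )
```

```text
jar0_rim top 0.74 [319.  177.6] dep: [ 621. -109.  106.] z: [ 622.5 -109.   102. ]
jar0_rim scene 0.69 [311.2 201.3] dep: [447.  80.  21.] z: [504.3  70.  102. ]
jar0_rim scene 0.66 [347.6 205.5] dep: [459. 171.  20.] z: [515.8 152.3 102. ]
jar0_rim scene 0.56 [227.1 246.5] dep: [ 621. -114.  102.] z: [ 621.6 -114.1  102. ]
jar0_rim scene 0.56 [399.6 238.8] dep: [584. 269.  69.] z: [603.4 256.9 102. ]
jar1_rim top 0.58 [244.8 263.2] dep: [431.  71.  24.] z: [423.   66.1 102. ]
jar1_rim top 0.56 [278.2 181.9] dep: [613. -13. 104.] z: [613.2 -12.5 102. ]
jar1_rim scene 0.74 [278.3 246.5] dep: [622.  -6. 103.] z: [621.5  -5.8 102. ]
jar2_rim scene 0.66 [147.4 209.9] dep: [ 462. -339.    4.] z: [ 528.1 -301.1  102. ]
cap0_mid top 0.78 [115.7 270.7] dep: [418. 381.  22.] z: [418.7 384.5  11. ]
cap0_mid top 0.63 [162.8 254.7] dep: [454. 269.  25.] z: [455.8 272.5  11. ]
cap0_mid top 0.23 [318.6 180. ] dep: [ 615. -107.  106.] z: [ 640.9 -116.1   11. ]
cap0_mid top 0.15 [246.3 267.5] dep: [421.  68.  19.] z: [421.3  68.   11. ]
cap0_mid scene 0.81 [423.3 196.7] dep: [431. 373.  20.] z: [424
[... 538 characters left out ...]
6. 203.  44.] z: [567.6 201.6  47. ]
basket_floor top 0.95 [413.  251.7] dep: [ 455. -344.   11.] z: [ 455.6 -346.2    4. ]
basket_floor scene 0.97 [146.6 206.5] dep: [ 451. -343.    4.] z: [ 451.1 -342.8    4. ]
block top 0.75 [277.7 188. ] dep: [601. -11.  93.] z: [624.  -11.8   0. ]
block scene 0.84 [278.2 266.8] dep: [651.  -6.  65.] z: [619.2  -4.9   0. ]
vial_a_mid top 0.57 [377.4 144.9] dep: [ 708. -255.   82.] z: [ 719.2 -262.    50. ]
vial_a_mid scene 0.65 [157.9 296.2] dep: [ 725. -252.   78.] z: [ 713.3 -260.4   50. ]
gel_mid top 0.66 [328.2 266.9] dep: [ 412. -124.   96.] z: [ 416.7 -129.5   47. ]
gel_mid scene 0.61 [230.6 183.2] dep: [ 431. -120.   75.] z: [ 409.2 -124.3   47. ]
```

Run:
```python
from h import *
for c in("top","scene"):
    D=np.load(c+"0.npy"); C=cloud(c,D); im=cv2.imread(f"pics/{c}0.png"); np.save(c+"C.npy",C)
    hsv=cv2.cvtColor(im,cv2.COLOR_BGR2HSV)
    Z=C[...,2]
    # white caps / purple / jars / knob
    white=(hsv[...,1]<45)&(hsv[...,2]>140)&(Z>14)&(Z<30)&(np.abs(C[...,1])<420)&(C[...,0]>250)&(C[...,0]<560)
    red=((hsv[...,0]<6)|(hsv[...,0]>174))&(hsv[...,1]>150)&(C[...,0]>450)&(C[...,0]<800)&(np.abs(C[...,1])<400)
    for nm,m in(("white",white),("red",red)):
        n,l,s,ce=cv2.connectedComponentsWithStats(m.astype(np.uint8))
        for i in range(1,n):
            if s[i,4]>15:
                P=C[l==i]; P=P[P[:,2]>0]; print(c,nm,s[i,4],ce[i].round(1),"med",np.median(P,0).round(1),"min",P.min(0).round(0),"max",P.max(0).round(0))
```

```text
top white 358 [204.7 255.1] med [452.2 168.5  20.7] min [426. 144.  15.] max [477. 196.  27.]
top white 366 [164.9 256.8] med [449.2 265.1  20.4] min [425. 240.  15.] max [476. 291.  26.]
top white 362 [241.1 262.2] med [433.7  80.2  20.8] min [407.  56.  15.] max [459. 105.  28.]
top white 197 [117.9 266.6] med [426.9 376.7  20.4] min [410. 360.  16.] max [446. 395.  27.]
top white 203 [210.6 307.8] med [325.4 152.2  21.1] min [309. 135.  15.] max [344. 171.  27.]
top red 40 [157.4 202. ] med [573.5 274.3  79. ] min [566. 266.  72.] max [581. 282.  84.]
scene white 112 [335.9 165.8] med [328.2 153.2  20.5] min [310. 137.  17.] max [346. 171.  24.]
scene white 264 [311.3 198.6] med [438.   80.3  20.1] min [411.  54.  16.] max [462. 105.  25.]
scene white 131 [425.  196.4] med [430.  377.3  20.5] min [412. 359.  17.] max [448. 396.  24.]
scene white 271 [346.8 204.6] med [455.9 169.7  19.9] min [430. 144.  16.] max [482. 196.  23.]
scene white 265 [384.2 203.9] med [454.1 266.   19.9] min [428. 241.  15.] max [479. 292.  24.]
scene red 105 [401.4 237. ] med [582.2 273.2  74.4] min [569. 265.  49.] max [586. 284.  83.]
```

Run:
```python
from h import *
def circ(P,R=None):
    from scipy.optimize import least_squares
    c0=P[:,:2].mean(0)
    if R is None:
        f=least_squares(lambda q:np.hypot(*(P[:,:2]-q[:2]).T)-q[2],[*c0,22],loss="soft_l1"); return f.x
for c in("top","scene"):
    C=np.load(c+"C.npy"); Z=C[...,2]; X=C[...,0];Y=C[...,1]
    m=(Z>4)&(Z<16)&(X>530)&(X<720)&(Y>-220)&(Y<290)
    n,l,s,ce=cv2.connectedComponentsWithStats(m.astype(np.uint8))
    P=C[m][:,:2].astype(np.float32)
    rc=cv2.minAreaRect(P); print(c,"plate",rc)
    # edges: for end y bins find min/max
    for y0 in(-110,0,-110): pass
    for nm,cx,cy in(("j0",620,-110),("j1",618,-9)):
        m=(Z>92)&(Z<112)&(np.hypot(X-cx,Y-cy)<35); P=C[m]; print(c,nm,len(P),P.mean(0).round(1),circ(P).round(1),P.min(0).round(0),P.max(0).round(0), cv2.minEnclosingCircle(P[:,:2].astype(np.float32)))
    # basket floor/walls
    m=(Z>30)&(Z<55)&(X>280)&(X<640)&(Y<-250)&(Y>-440); P=C[m][:,:2].astype(np.float32); print(c,"bask",cv2.minAreaRect(P))
    for nm,cx,cy in(("gel",415,-125),("va",716,-260),("vb",700,-345)):
        m=(Z>20)&(np.hypot(X-cx,Y-cy)<60); P=C[m]; print(nm,len(P),P.min(0).round(),P.max(0).round())
im=cv2.imread("pics/scene0.png")[180:310,180:440]; cv2.imwrite("pics/c1.png",cv2.resize(im,None,fx=3,fy=3,interpolation=cv2.INTER_CUBIC))
im=cv2.imread("pics/top0.png")[130:330,90:370]; cv2.imwrite("pics/c2.png",cv2.resize(im,None,fx=2.8,fy=2.8,interpolation=cv2.INTER_CUBIC))
```

```text
top plate ((624.9966430664062, 34.95379638671875), (509.8927307128906, 189.8939208984375), 89.97905731201172)
top j0 272 [ 622.7 -114.4  100.6] [ 623.5 -114.6   15.7] [ 602. -138.   92.] [646. -93. 110.] ((623.5767211914062, -115.16912078857422), 22.88870620727539)
top j1 274 [617.2 -10.5 100.4] [617.5 -10.6  15.6] [597. -31.  92.] [641.  12. 109.] ((619.0159301757812, -10.728166580200195), 22.841394424438477)
top bask ((449.61297607421875, -341.4394836425781), (122.51639556884766, 299.5404968261719), 89.67984008789062)
gel 383 [ 395. -149.   20.] [ 444. -101.  104.]
va 446 [ 688. -286.   21.] [ 737. -236.  107.]
vb 477 [ 645. -390.   20.] [ 705. -285.  107.]
scene plate ((628.3283081054688, 32.00872802734375), (186.34747314453125, 500.32183837890625), 1.0714062452316284)
scene j0 309 [ 629.1 -112.8   99.6] [ 627.9 -113.2   15.3] [ 605. -136.   92.] [649. -92. 106.] ((626.8317260742188, -112.95317077636719), 23.13126564025879)
scene j1 310 [623.7 -10.9  99.6] [622.3 -10.8  15.3] [599. -32.  92.] [644.  11. 106.] ((621.0203857421875, -10.02950668334961), 23.27202033996582)
scene bask ((452.12640380859375, -341.6300354003906), (299.3937072753906, 122.40609741210938), 0.4869392514228821)
gel 454 [ 406. -149.   20.] [ 450. -101.   97.]
va 677 [ 693. -286.   20.] [ 744. -235.  104.]
vb 678 [ 652. -389.   20.] [ 701. -339.  103.]
```

View pics/c1.png

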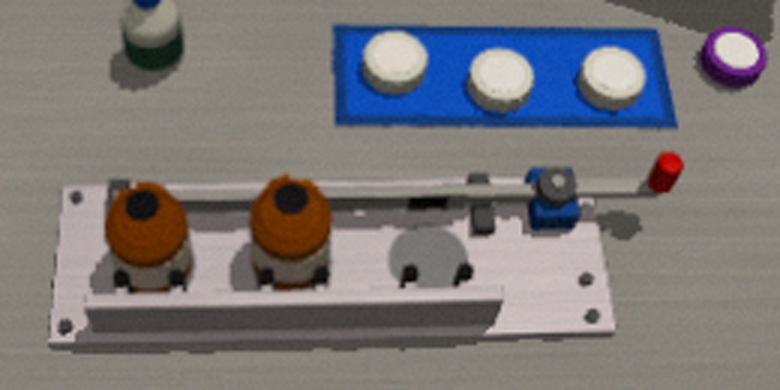

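View pics/c2.png

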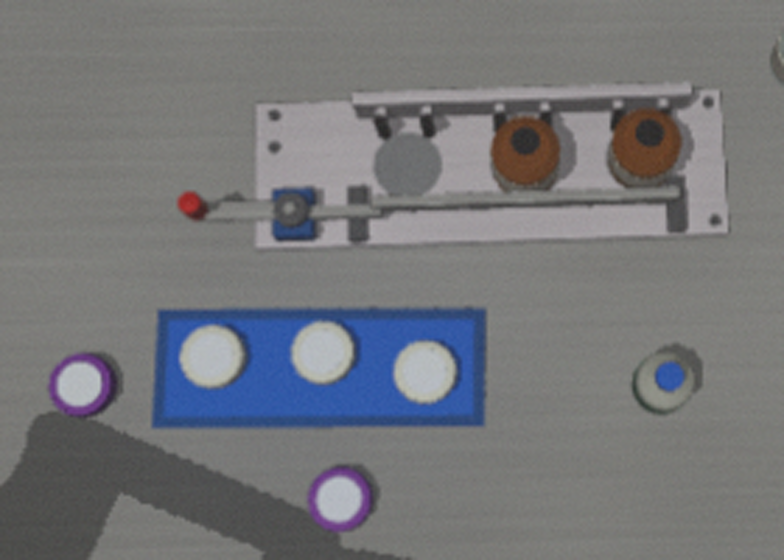

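```bash
cat >> h.py <<'E'
from scipy.spatial.transform import Rotation as Ro
def pose(s=None):
    s=s or r.sense(); return np.array(s["tool_pos"]),Ro.from_euler("xyz",s["tcp_rot"],degrees=True)
def goal(x,y,z,yaw):
    s=r.sense(); p,R=pose(s)
    G=Ro.from_euler("xyz",[180,0,yaw],degrees=True)
    d=R.inv().apply(np.array([x,y,z])-p)/1000; v=(R.inv()*G).as_rotvec()
    print("row",np.round(d,4).tolist(),np.round(v,3).tolist(),"j1,j6",np.round(s["joint_pos"][[0,5]],0))
def st():
    s=r.sense(); print("t",round(s["time"],2),"p",np.round(s["tool_pos"],1),"rot",np.round(s["tcp_rot"],1),"F",np.round(s["ft_force"],1),"M",np.round(s["wrist_torque"],2),"gap",round(s["finger_gap"],1),"j6",round(s["joint_pos"][5],1))
E
python3 -c "
from h import *
goal(576,274,130,92)"
```

```text
row [-0.4558, -0.1538, 0.1013] [0.0, -0.0, 1.205] j1,j6 [66. -5.]
```

```bash
python3 -m crank '[[[-0.456,-0.154,0.1,0,0,1.205],[-0.456,-0.154,0.1,0,0,1.205],[-0.456,-0.154,0.1,0,0,1.205],[-0.456,-0.154,0.1,0,0,1.205],[-0.456,-0.154,0.1,0,0,1.205],[-0.456,-0.154,0.1,0,0,1.205],[-0.456,-0.154,0.1,0,0,1.205],[-0.456,-0.154,0.1,0,0,1.205],[-0.456,-0.154,0.1,0,0,1.205],[-0.456,-0.154,0.1,0,0,1.205]]]' 0 40
python3 - <<'E'
from h import *
st(); goal(576,274,54,92)
for c in("top","scene"):
    p,d=r.snapshot(c); cv2.imwrite(f"pics/{c}1.png",p)
a=cv2.imread("pics/scene1.png")[120:300,300:480]; b=cv2.imread("pics/top1.png")[120:300,70:250]
cv2.imwrite("pics/m1.png",cv2.resize(np.hstack([a,b]),None,fx=2.2,fy=2.2))
E
```

```text
time: 2.35
tool_pos: [575.9, 273.8, 131.1]
tcp_rot: [-180.0, -0.0, 92.0]
ft_force: [-1.8, 0.4, 0.8]
finger_gap: 85.7
t 2.35 p [575.9 273.8 131.1] rot [-180.   -0.   92.] F [-1.8  0.4  0.8] M [ 0.04 -0.01  0.02] gap 85.7 j6 18.8
row [0.0002, 0.0002, 0.0771] [-0.001, -0.0, -0.001] j1,j6 [21. 19.]
```

View pics/m1.png

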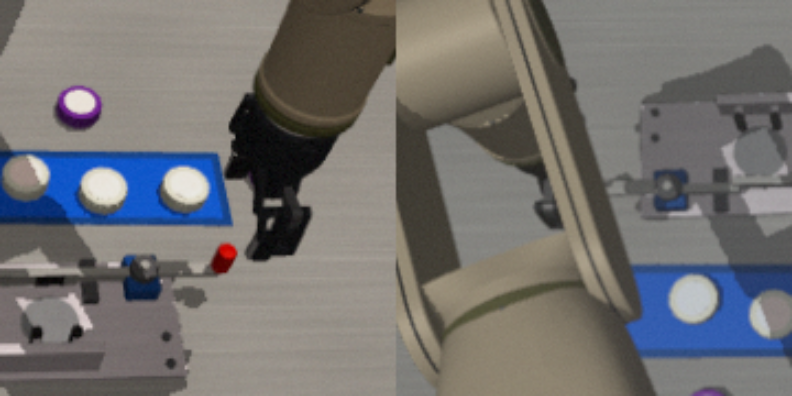

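Left half is the scene crop: the gripper is open above the knob, which sits at about scene (402,237). I'll check the projected TCP against the picture.

```bash
python3 - <<'E'
from h import *
p,R=pose()
print(proj("scene",p),[proj("scene",p+R.apply([0,s*42,-13])) for s in(-1,1)],proj("scene",[576,274,63]))
E
python3 -m crank '[[[0,0,0.04,0,0,0],[0,0,0.06,0,0,0],[0,0,0.077,0,0,0],[0,0,0.077,0,0,0],[0,0,0.077,0,0,0]]]' 0 40
python3 - <<'E'
from h import *
p,d=r.snapshot("scene"); cv2.imwrite("pics/m2.png",cv2.resize(p[160:300,330:470],None,fx=4,fy=4))
E
```

```text
[409.15026626 220.49736362] [array([406.48627665, 201.02459375]), array([415.45686629, 234.25145027])] [400.36003534 236.91744076]
time: 3.08
tool_pos: [576.2, 275.2, 55.8]
tcp_rot: [179.9, -0.1, 92.1]
ft_force: [-0.3, 0.9, 0.4]
finger_gap: 85.3
```

View pics/m2.png

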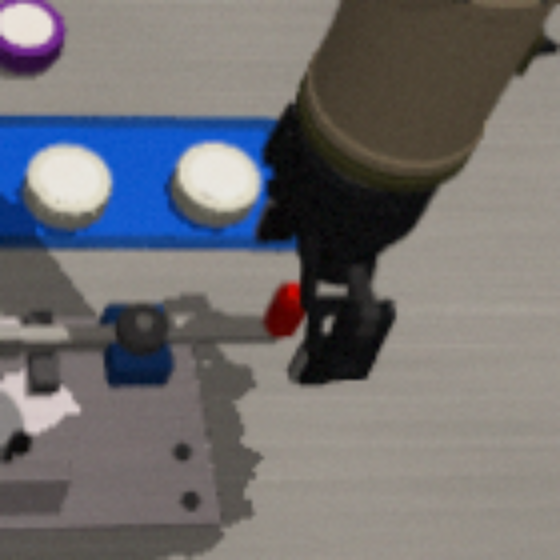

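Run:
```python
from h import *
p,R=pose(); print(p)
for s in(-1,1): print([proj("scene",p+R.apply([0,s*45,z])).round(1) for z in(-35,-13,0)])
print([proj("scene",[576,274,z]).round(1) for z in (46,63,80)],at_z("scene",[402,237],63),at_z("top",[157.5,203],70))
```

```text
[576.4565683  275.21972997  56.1606407 ]
[array([400. , 213.9]), array([397.5, 219.1]), array([396.1, 222.1])]
[array([408.7, 248.4]), array([405.9, 253.2]), array([404.3, 256. ])]
[array([398.4, 240.6]), array([400.4, 236.9]), array([402.4, 233.1])] [576.23701441 277.79100898  63.        ] [572.8596717  275.70369156  70.        ]
```

Run:
```python
from h import *
p,d=r.snapshot("scene"); C=cloud("scene",d)
q=np.clip(p.astype(float)*2.5,0,255).astype(np.uint8)
cv2.imwrite("pics/m3.png",cv2.resize(q[200:270,380:450],None,fx=8,fy=8,interpolation=cv2.INTER_NEAREST))
for v in range(226,260,3):
    print(v,[tuple(int(a) for a in C[v,u]) for u in range(398,434,4)])
```

```text
226 [(507, 296, 0), (509, 306, 2), (599, 258, 148), (603, 264, 154), (613, 266, 170), (614, 273, 172), (614, 281, 172), (510, 367, 3), (507, 380, 0)]
229 [(516, 295, 0), (516, 305, 0), (604, 258, 144), (605, 266, 146), (617, 267, 165), (620, 273, 170), (619, 282, 168), (515, 368, -2), (516, 378, 0)]
232 [(525, 294, 0), (572, 274, 78), (608, 259, 139), (525, 324, 0), (527, 333, 2), (625, 272, 167), (628, 278, 172), (526, 364, 1), (525, 376, 0)]
235 [(576, 265, 73), (581, 272, 80), (614, 258, 137), (615, 267, 138), (613, 276, 135), (636, 268, 174), (637, 276, 175), (637, 284, 174), (535, 373, 2)]
238 [(581, 266, 66), (585, 272, 75), (543, 310, 1), (619, 267, 132), (635, 264, 160), (643, 267, 173), (643, 275, 173), (642, 284, 172), (542, 372, 0)]
241 [(583, 268, 56), (585, 276, 60), (552, 308, 2), (625, 267, 130), (639, 265, 155), (645, 269, 166), (645, 277, 165), (646, 284, 168), (550, 371, -2)]
244 [(583, 272, 43), (559, 297, 0), (622, 264, 113), (628, 268, 123), (644, 265, 151), (646, 272, 155), (644, 282, 152), (561, 357, 2), (560, 368, 0)]
247 [(567, 287, -1), (568, 295, 1), (626, 265, 106), (634, 268, 120), (647, 266, 145), (647, 275, 145), (648, 283, 146), (568, 356, 0), (567, 367, -1)]
250 [(575, 285, 0), (576, 295, 0), (627, 268, 95), (643, 265, 125), (649, 269, 135), (645, 280, 128), (650, 285, 137), (577, 354, 1), (576, 365, 0)]
253 [(584, 283, 1), (624, 265, 75), (630, 269, 88), (647, 266, 119), (650, 272, 124), (650, 281, 125), (582, 344, -3), (585, 352, 0), (585, 362, 1)]
256 [(592, 281, 1), (593, 291, 1), (593, 301, 1), (591, 312, -2), (593, 321, 1), (593, 331, 0), (592, 341, 0), (592, 351, 0), (592, 361, -1)]
259 [(599, 281, 0), (601, 290, 2), (601, 300, 1), (600, 310, 0), (599, 321, -2), (600, 330, 0), (599, 341, -2), (601, 349, 1), (600, 359, 0)]
```

View pics/m3.png

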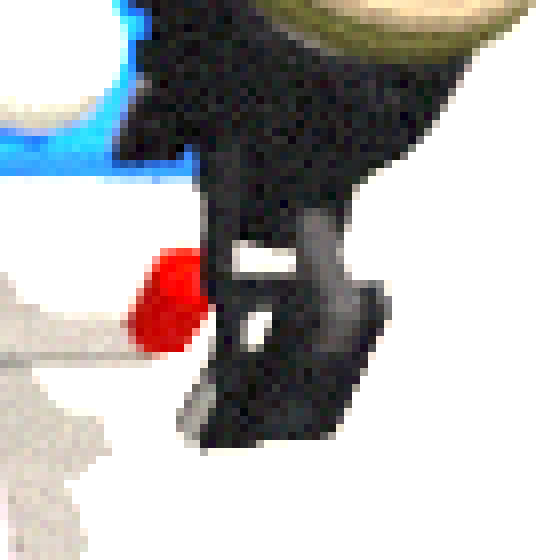

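Depth shows the finger spanning y 265–286, so it is aligned with the knob (y about 274). Closing now.

```bash
python3 -m crank '[[[0,0,0.002,0,0,0],[0,0,0.002,0,0,0],[0,0,0.002,0,0,0],[0,0,0.002,0,0,0],[0,0,0.002,0,0,0],[0,0,0.002,0,0,0],[0,0,0.002,0,0,0],[0,0,0.002,0,0,0]]]' 1 40; python3 -c "
from h import *
st()"
```

```text
time: 4.18
tool_pos: [576.3, 275.2, 54.4]
tcp_rot: [179.9, -0.1, 92.1]
ft_force: [-3.8, -1.5, 5.1]
finger_gap: 18.6
t 4.17 p [576.3 275.2  54.4] rot [ 1.799e+02 -1.000e-01  9.210e+01] F [-3.8 -1.5  5.1] M [-0.13  0.81 -0.07] gap 18.6 j6 18.8
```

```bash
python3 -m crank '[[[-0.001,0.0135,0,0,0,0.17],[-0.0046,0.0267,0,0,0,0.34],[-0.010,0.039,0,0,0,0.51],[-0.018,0.050,0,0,0,0.68],[-0.027,0.060,0,0,0,0.85],[-0.038,0.068,0,0,0,1.02],[-0.050,0.074,0,0,0,1.19],[-0.063,0.078,0,0,0,1.36],[-0.077,0.080,0,0,0,1.53],[-0.081,0.080,0,0,0,1.58]]]' 1 60; python3 -c "
from h import *
st()"
```

```text
time: 5.42
tool_pos: [655.6, 199.1, 54.1]
tcp_rot: [-179.8, 0.3, 1.4]
ft_force: [-21.2, 9.5, 13.2]
finger_gap: 18.2
t 5.42 p [655.6 199.1  54.1] rot [-179.8    0.3    1.4] F [-21.2   9.5  13.2] M [1.47 2.96 0.49] gap 18.2 j6 100.9
```

```bash
python3 -m crank '[[[-0.001,0.003,0,0,0,0.02],[-0.001,0.005,0,0,0,0.03],[-0.001,0.006,0,0,0,0.03],[-0.001,0.006,0,0,0,0.03]]]' 1 60; python3 -c "
from h import *
st()"
```

```text
time: 5.92
tool_pos: [655.3, 197.8, 54.4]
tcp_rot: [-179.4, 0.1, -0.1]
ft_force: [1.5, 19.1, -3.0]
finger_gap: 18.0
t 5.92 p [655.3 197.8  54.4] rot [-1.794e+02  1.000e-01 -1.000e-01] F [ 1.5 19.1 -3. ] M [ 2.78 -0.59  0.63] gap 18.0 j6 102.1
```

```bash
python3 -m crank '[[[0,0,0,0,0,0],[0,0,0,0,0,0],[0,0,0,0,0,0],[0,0,0,0,0,0],[0,0,-0.04,0,0,0],[0,0,-0.08,0,0,0],[0,0,-0.12,0,0,0],[0,0,-0.12,0,0,0]]]' 0 40
python3 - <<'E'
from h import *
st()
goal(540,330,200,45)
E
```

```text
time: 6.92
tool_pos: [658.5, 196.9, 180.1]
tcp_rot: [-179.3, -0.3, -0.2]
ft_force: [0.9, -0.4, -0.1]
finger_gap: 85.3
t 6.92 p [658.5 196.9 180.1] rot [-179.3   -0.3   -0.2] F [ 0.9 -0.4 -0.1] M [ 0.   -0.   -0.02] gap 85.3 j6 102.2
row [-0.1188, -0.133, -0.0191] [-0.009, -0.01, -0.788] j1,j6 [ 12. 102.]
```

Run:
```python
from h import *
goal(451.5,265.5,80,60)
```

```text
row [-0.2078, -0.0669, 0.0996] [-0.007, -0.012, -1.05] j1,j6 [ 12. 102.]
```

```bash
python3 -m crank '[[[-0.15,-0.03,0,0,-0.01,-0.5],[-0.208,-0.067,0,-0.007,-0.012,-1.05],[-0.208,-0.067,0.05,-0.007,-0.012,-1.05],[-0.208,-0.067,0.1,-0.007,-0.012,-1.05],[-0.208,-0.067,0.1,-0.007,-0.012,-1.05],[-0.208,-0.067,0.1,-0.007,-0.012,-1.05],[-0.208,-0.067,0.1,-0.007,-0.012,-1.05],[-0.208,-0.067,0.1,-0.007,-0.012,-1.05]]]' 0 40
python3 - <<'E'
from h import *
st()
for c in("top","scene"):
    p,d=r.snapshot(c); cv2.imwrite(f"pics/{c}2.png",p); np.save(f"{c}2.npy",d)
    C=cloud(c,d); hsv=cv2.cvtColor(p,cv2.COLOR_BGR2HSV); X,Y,Z=C[...,0],C[...,1],C[...,2]
    for nm,cx,cy in(("j0",624,-113),("j1",620,-10)):
        m=(Z>92)&(Z<112)&(np.hypot(X-cx,Y-cy)<40); P=C[m]
        if len(P)>20: print(c,nm,len(P),P.mean(0).round(1),cv2.minEnclosingCircle(P[:,:2].astype(np.float32)))
    m=((hsv[...,0]<6)|(hsv[...,0]>174))&(hsv[...,1]>150)&(X>550)&(X<760)&(Y>100)&(Y<300)
    print(c,"knob",m.sum(),np.median(C[m],0) if m.any() else None)
cv2.imwrite("pics/m4.png",np.hstack([cv2.imread("pics/top2.png")[:,100:460],cv2.imread("pics/scene2.png")[:,100:500]]))
E
```

```text
time: 7.92
tool_pos: [451.5, 265.4, 79.5]
tcp_rot: [-180.0, 0.0, 59.8]
ft_force: [0.9, -1.4, 0.9]
finger_gap: 85.7
t 7.92 p [451.5 265.4  79.5] rot [-180.     0.    59.8] F [ 0.9 -1.4  0.9] M [ 0.01 -0.03 -0.02] gap 85.7 j6 55.0
top j0 277 [ 624.  -114.7  100.4] ((625.7359008789062, -115.30126953125), 22.755067825317383)
top j1 271 [622.2 -10.4 100.5] ((623.6063842773438, -10.9632568359375), 22.94108009338379)
top knob 39 [651.79985438 199.30309766  79.95218382]
scene j0 317 [ 630.4 -112.7   99.4] ((627.9359741210938, -112.81332397460938), 23.35031509399414)
scene j1 310 [628.6 -10.3  99.7] ((626.330322265625, -10.189003944396973), 23.511184692382812)
scene knob 103 [660.99675241 198.44479564  75.85046551]
```

View pics/m4.png

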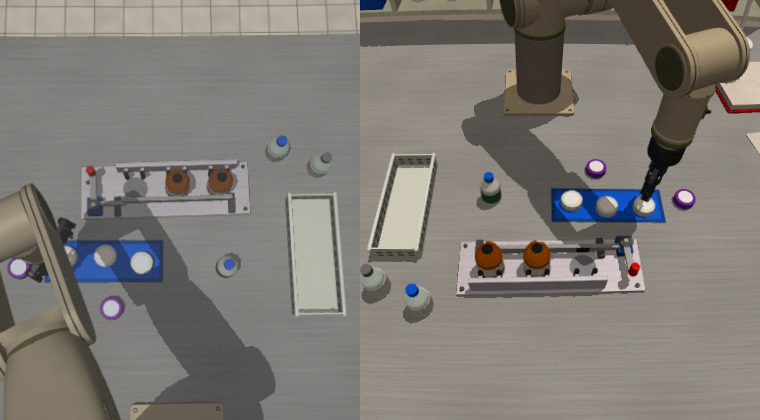

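The lever is shut, with the knob at about (656,199). Jars sit at roughly (627,-114) and (625,-10.6). Now I'll pick up the leftmost white cap (scene (384,204)), gripping it twice at right angles to centre it.

```bash
python3 -m crank '[[[0,0,0.05,0,0,0],[0,0,0.0755,0,0,0],[0,0,0.0765,0,0,0],[0,0,0.0765,0,0,0],[0,0,0.0765,0,0,0]]]' 0 20 && python3 -m crank '[[[0,0,0,0,0,0],[0,0,0,0,0,0],[0,0,0,0,0,0],[0,0,0,0,0,0],[0,0,0,0,0,0],[0,0,0,0,0,0]]]' 1 20;  python3 -c "
from h import *
st()"
```

```text
time: 8.65
tool_pos: [453.1, 266.2, 5.1]
tcp_rot: [179.9, -0.2, 59.9]
ft_force: [-0.9, -0.0, 0.5]
finger_gap: 85.3
time: 9.4
tool_pos: [454.0, 266.6, 6.5]
tcp_rot: [179.8, -0.2, 59.9]
ft_force: [-2.2, -1.3, 9.2]
finger_gap: 54.0
t 9.4 p [454.  266.6   6.5] rot [179.8  -0.2  59.9] F [-2.2 -1.3  9.2] M [-0.2   0.34 -0.04] gap 54.0 j6 55.0
```

```bash
python3 -m crank '[[[0,0,0,0,0,0],[0,0,0,0,0,0],[0,0,-0.002,0,0,0],[0,0,-0.002,0,0,-0.19],[0,0,-0.002,0,0,-0.38],[0,0,-0.002,0,0,-0.57],[0,0,-0.002,0,0,-0.76],[0,0,-0.002,0,0,-0.95],[0,0,-0.002,0,0,-1.14],[0,0,-0.002,0,0,-1.33]]]' 0 20
python3 - <<'E'
from h import *
st()
E
```

```text
time: 10.65
tool_pos: [453.9, 266.5, 8.5]
tcp_rot: [179.7, 0.1, 135.4]
ft_force: [-0.4, 0.5, 0.1]
finger_gap: 85.5
t 10.65 p [453.9 266.5   8.5] rot [1.797e+02 1.000e-01 1.354e+02] F [-0.4  0.5  0.1] M [0.04 0.01 0.01] gap 85.5 j6 -20.6
```

```bash
python3 -m crank '[[[0,0,0.001,0,0,-0.19],[0,0,0.002,0,0,-0.24],[0,0,0.002,0,0,-0.24],[0,0,0.002,0,0,-0.24]]]' 0 20;python3 -m crank '[[[0,0,0,0,0,0],[0,0,0,0,0,0],[0,0,0,0,0,0],[0,0,0,0,0,0],[0,0,0,0,0,0]]]' 1 40
python3 - <<'E'
from h import *
st()
E
```

```text
time: 11.15
tool_pos: [453.9, 266.5, 6.5]
tcp_rot: [179.8, 0.1, 149.1]
ft_force: [1.1, 0.3, 0.5]
finger_gap: 85.4
time: 11.78
tool_pos: [454.0, 266.6, 7.1]
tcp_rot: [179.8, 0.1, 149.1]
ft_force: [-2.8, -1.1, 5.9]
finger_gap: 53.2
t 11.78 p [454.  266.6   7.1] rot [1.798e+02 1.000e-01 1.491e+02] F [-2.8 -1.1  5.9] M [-0.27  0.39 -0.01] gap 53.2 j6 -34.2
```

Run:
```python
from h import *
goal(628,-112.5,150,15); goal(627,-10.5,150,15)
for c in("top","scene"):
    d=np.load(f"{c}2.npy"); C=cloud(c,d); X,Y,Z=C[...,0],C[...,1],C[...,2]
    for nm,cx,cy in(("j0",627,-113),("j1",625,-10.5)):
        for lo in(96,98,100):
            m=(Z>lo)&(Z<112)&(np.hypot(X-cx,Y-cy)<40); P=C[m]
            print(c,nm,lo,len(P),"mean",P.mean(0).round(1),"p2-98 mid",((np.percentile(P,2,0)+np.percentile(P,98,0))/2).round(1), (np.percentile(P,98,0)-np.percentile(P,2,0)).round(1))
    # histogram z
im=cv2.imread("pics/scene2.png")[225:290,200:310]; cv2.imwrite("pics/c5.png",cv2.resize(im,None,fx=7,fy=7,interpolation=cv2.INTER_CUBIC))
```

```text
row [-0.3444, -0.2352, -0.143] [0.005, -0.004, 2.34] j1,j6 [ 25. -34.]
row [-0.2911, -0.1482, -0.1428] [0.005, -0.004, 2.34] j1,j6 [ 25. -34.]
top j0 96 243 mean [ 624.  -114.9  101.3] p2-98 mid [ 625.1 -115.3  101.7] [39.7 40.2 10.5]
top j0 98 208 mean [ 624.3 -114.8  102. ] p2-98 mid [ 625.  -116.   102.7] [38.7 37.9  9.2]
top j0 100 152 mean [ 624.3 -115.   103.2] p2-98 mid [ 624.1 -115.6  104. ] [33.9 32.8  7.9]
top j1 96 245 mean [622.4 -10.5 101.2] p2-98 mid [623.6  -9.9 101.7] [40.3 38.1 10.7]
top j1 98 196 mean [622.4 -10.6 102.2] p2-98 mid [624.3  -9.7 102.8] [37.5 37.7  9.1]
top j1 100 148 mean [622.8  -9.9 103.2] p2-98 mid [622.7  -8.7 104. ] [30.1 31.2  7.5]
scene j0 96 270 mean [ 629.5 -113.1  100.4] p2-98 mid [ 627.7 -114.2  100.4] [38.7 38.8  8.4]
scene j0 98 205 mean [ 629.9 -112.9  101.4] p2-98 mid [ 629.1 -112.9  101.5] [35.3 35.5  6.8]
scene j0 100 153 mean [ 629.1 -112.7  102.2] p2-98 mid [ 629.1 -112.1  102.5] [27.9 29.7  4.8]
scene j1 96 280 mean [628.  -10.7 100.3] p2-98 mid [627.6 -10.2 100.3] [39.2 39.1  8.2]
scene j1 98 211 mean [627.8 -10.7 101.4] p2-98 mid [627.4 -10.7 101.3] [38.1 33.7  6.4]
scene j1 100 158 mean [626.5 -10.2 102.2] p2-98 mid [625.5  -9.7 102.5] [31.4 27.4  4.7]
```

View pics/c5.png

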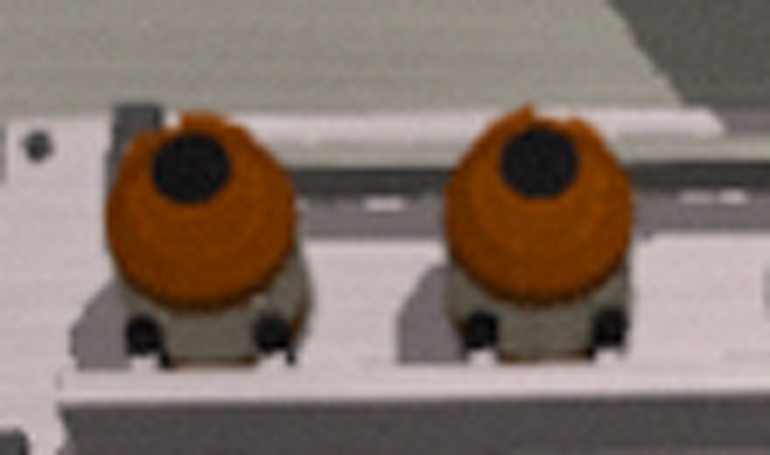

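Run:
```python
from h import *
st()
def dark(c,im,X0,Y0):
    u,v=proj(c,[X0,Y0,102]); u,v=int(u),int(v); w=12
    g=im[v-w:v+w+1,u-w:u+w+1].max(2).astype(float)
    m=(g<60).astype(np.uint8)
    n,l,s,ce=cv2.connectedComponentsWithStats(m)
    i=1+np.argmin([np.hypot(*(ce[k]-w))+ (0 if s[k,4]>15 else 99) for k in range(1,n)])
    px=ce[i]+[u-w,v-w]; return px,s[i],at_z(c,px,102)
for c in("top","scene"):
    im=cv2.imread(f"pics/{c}2.png")
    for nm,a in(("j0",(627,-113)),("j1",(625,-10.5))): print(c,nm,*dark(c,im,*a))
p,d=r.snapshot("scene"); cv2.imwrite("pics/scene3.png",p)
cv2.imwrite("pics/c6.png",cv2.resize(p[180:225,350:420],None,fx=9,fy=9,interpolation=cv2.INTER_NEAREST))
pt,d=r.snapshot("top");cv2.imwrite("pics/top3.png",pt)
hsv=cv2.cvtColor(p,cv2.COLOR_BGR2HSV)
g=p[185:222,360:415]; m=(g.min(2)>110).astype(np.uint8); n,l,s,ce=cv2.connectedComponentsWithStats(m); print(s,ce)
print(proj("scene",[454,266.6,21]),proj("top",[454,266.6,21]))
```

```text
t 11.78 p [454.  266.6   7.1] rot [1.798e+02 1.000e-01 1.491e+02] F [-2.8 -1.1  5.9] M [-0.27  0.39 -0.01] gap 53.2 j6 -34.2
top j0 [321.42857143 176.49206349] [ 9 10 10  8 63] [ 625.1454835  -114.77184399  102.        ]
top j1 [277.03030303 177.93939394] [ 8  9  9  9 66] [622.86184038  -9.89436486 102.        ]
scene j0 [226.84269663 248.62921348] [ 7  8 11 10 89] [ 626.67162116 -114.32742017  102.        ]
scene j1 [276.67058824 247.75294118] [ 8  8 11 10 85] [624.47097681  -9.29402499 102.        ]
[[   0    0   55   37 1598]
 [   0    0    5    4   20]
 [  53    0    2    3    6]
 [  45    7    5    8   29]
 [  15   11   20   17  235]
 [  43   21   12   16  147]] [[25.14205257 17.30913642]
 [ 2.          1.5       ]
 [53.5         1.        ]
 [47.13793103 10.4137931 ]
 [24.5787234  18.60425532]
 [49.41496599 28.97959184]]
[384.66910187 203.7364588 ] [164.30701711 254.95371356]
```

View pics/c6.png

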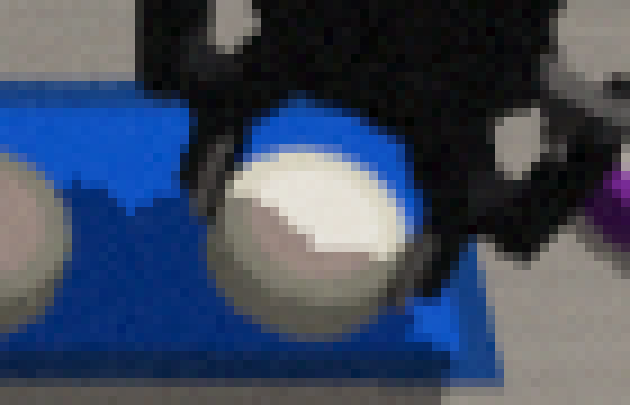

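```bash
python3 -m crank '[[[0,0,-0.02,0,0,0],[0,0,-0.06,0,0,0],[0,0,-0.12,0,0,0],[0,0,-0.145,0,0,0],[0,0,-0.145,0,0,0]]]' 1 40
python3 - <<'E'
from h import *
st(); goal(625.4,-114.5,150,70)
E
```

```text
time: 12.5
tool_pos: [455.2, 267.2, 155.0]
tcp_rot: [179.5, 0.3, 149.1]
ft_force: [0.8, 0.5, -0.7]
finger_gap: 53.1
t 12.5 p [455.2 267.2 155. ] rot [179.5   0.3 149.1] F [ 0.8  0.5 -0.7] M [ 0.01  0.05 -0.01] gap 53.1 j6 -34.2
row [-0.3422, -0.2399, 0.0049] [0.011, -0.001, 1.38] j1,j6 [ 25. -34.]
```

```bash
python3 -m crank '[[[-0.342,-0.24,0.004,0.01,0,1.38],[-0.342,-0.24,0.004,0.01,0,1.38],[-0.342,-0.24,0.004,0.01,0,1.38],[-0.342,-0.24,0.004,0.01,0,1.38],[-0.342,-0.24,0.004,0.01,0,1.38],[-0.342,-0.24,0.004,0.01,0,1.38],[-0.342,-0.24,0.004,0.01,0,1.38],[-0.342,-0.24,0.004,0.01,0,1.38],[-0.342,-0.24,0.004,0.01,0,1.38],[-0.342,-0.24,0.004,0.01,0,1.38]]]' 1 40
python3 - <<'E'
from h import *
st(); goal(625.4,-114.5,108,70)
p,d=r.snapshot("scene"); cv2.imwrite("pics/scene4.png",p)
cv2.imwrite("pics/c7.png",cv2.resize(p[200:290,180:300],None,fx=6,fy=6))
E
```

```text
time: 13.75
tool_pos: [624.4, -113.8, 149.5]
tcp_rot: [-179.9, -0.1, 70.1]
ft_force: [0.2, -0.8, -0.7]
finger_gap: 52.9
t 13.75 p [ 624.4 -113.8  149.5] rot [-1.799e+02 -1.000e-01  7.010e+01] F [ 0.2 -0.8 -0.7] M [-0.03  0.01 -0.03] gap 52.9 j6 4.8
row [-0.0004, 0.0012, 0.0415] [-0.002, -0.002, 0.002] j1,j6 [-15.   5.]
```

View pics/c7.png

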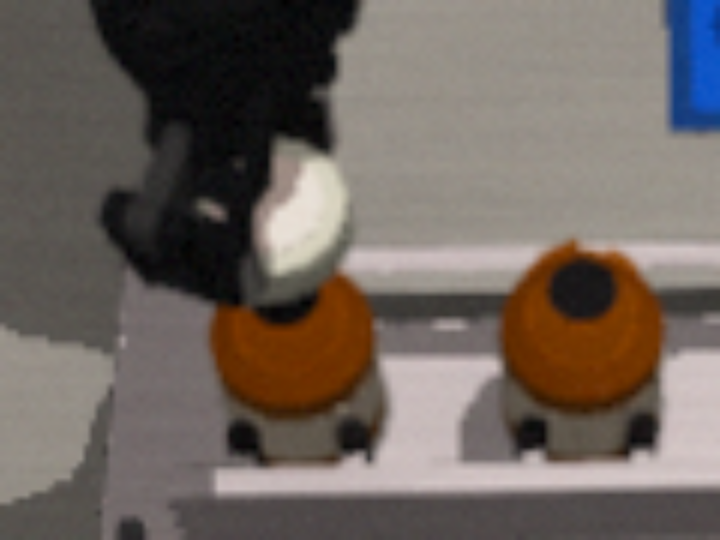

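```bash
python3 -m crank '[[[0,0.001,0.03,-0.002,-0.002,0],[0,0.001,0.039,-0.002,-0.002,0],[0,0.001,0.040,-0.002,-0.002,0],[0,0.001,0.041,-0.002,-0.002,0],[0,0.001,0.042,-0.002,-0.002,0],[0,0.001,0.043,-0.002,-0.002,0],[0,0.001,0.044,-0.002,-0.002,0],[0,0.001,0.045,-0.002,-0.002,0]]]' 1 40
python3 - <<'E'
from h import *
st(); goal(625.4,-114.5,104,70)
E
```

```text
time: 14.8
tool_pos: [625.5, -114.1, 104.9]
tcp_rot: [180.0, 0.0, 70.1]
ft_force: [0.6, -0.3, -0.6]
finger_gap: 53.5
t 14.8 p [ 625.5 -114.1  104.9] rot [180.    0.   70.1] F [ 0.6 -0.3 -0.6] M [ 0.01 -0.    0.01] gap 53.5 j6 5.0
row [-0.0005, 0.0, 0.0009] [0.001, 0.0, 0.002] j1,j6 [-15.   5.]
```

```bash
python3 -m crank '[[[0,0,0.001,0,0,0],[0,0,0.002,0,0,0],[0,0,0.003,0,0,0],[0,0,0.004,0,0,0]]]' 1 40
python3 - <<'E'
from h import *
st()
E
```

```text
time: 15.3
tool_pos: [625.9, -114.1, 103.3]
tcp_rot: [179.9, 0.0, 70.1]
ft_force: [-9.6, 2.1, 18.5]
finger_gap: 53.2
t 15.3 p [ 625.9 -114.1  103.3] rot [179.9   0.   70.1] F [-9.6  2.1 18.5] M [ 0.37  1.68 -0.02] gap 53.2 j6 5.0
```

```bash
python3 -m crank '[[[0,0,0.001,0,0,-0.08],[0,0,0.001,0,0,-0.18],[0,0,0.001,0,0,-0.28],[0,0,0.001,0,0,-0.38]]]' 1 50
python3 - <<'E'
from h import *
st()
E
```

```text
time: 15.8
tool_pos: [627.0, -114.1, 103.8]
tcp_rot: [179.8, 0.1, 92.1]
ft_force: [-0.1, 1.7, 6.2]
finger_gap: 53.1
t 15.8 p [ 627.  -114.1  103.8] rot [1.798e+02 1.000e-01 9.210e+01] F [-0.1  1.7  6.2] M [ 0.22  0.09 -0.12] gap 53.1 j6 -17.0
```

```bash
python3 -m crank '[[[0,0,0.0015,0,0,-0.1],[0,0,0.0015,0,0,-0.2],[0,0,0.0015,0,0,-0.3],[0,0,0.0015,0,0,-0.38]]]' 1 50
python3 - <<'E'
from h import *
st()
E
```

```text
time: 16.3
tool_pos: [627.6, -114.0, 103.7]
tcp_rot: [179.7, 0.2, 114.0]
ft_force: [-2.3, 1.5, 7.8]
finger_gap: 52.8
t 16.3 p [ 627.6 -114.   103.7] rot [179.7   0.2 114. ] F [-2.3  1.5  7.8] M [ 0.3   0.5  -0.08] gap 52.8 j6 -38.9
```

```bash
python3 -m crank '[[[0.0004,-0.001,0.0015,0.003,0.003,-0.1],[0.0004,-0.001,0.0015,0.003,0.003,-0.2],[0.0004,-0.001,0.0015,0.003,0.003,-0.3],[0.0004,-0.001,0.0015,0.003,0.003,-0.38]]]' 1 50
python3 - <<'E'
from h import *
st(); goal(626.3,-114.2,103,137)
E
```

```text
time: 16.8
tool_pos: [627.8, -114.1, 103.5]
tcp_rot: [179.9, 0.2, 136.0]
ft_force: [1.1, 0.6, 3.7]
finger_gap: 52.9
t 16.8 p [ 627.8 -114.1  103.5] rot [179.9   0.2 136. ] F [1.1 0.6 3.7] M [ 0.21 -0.24 -0.09] gap 52.9 j6 -60.9
row [0.0011, -0.0011, 0.0005] [0.002, 0.004, -0.018] j1,j6 [-15. -61.]
```

```bash
python3 -m crank '[[[0.001,-0.001,0.0015,0.002,0.004,-0.09],[0.001,-0.001,0.0015,0.002,0.004,-0.18],[0.001,-0.001,0.002,0.002,0.004,-0.27],[0.001,-0.001,0.002,0.002,0.004,-0.27]]]' 1 50
python3 - <<'E'
from h import *
st(); goal(626.3,-114.2,103,152)
E
```

```text
time: 17.3
tool_pos: [626.3, -114.2, 101.3]
tcp_rot: [-180.0, -0.0, 151.4]
ft_force: [-0.6, 0.7, -0.1]
finger_gap: 52.4
t 17.3 p [ 626.3 -114.2  101.3] rot [-180.    -0.   151.4] F [-0.6  0.7 -0.1] M [-0.05  0.02  0.  ] gap 52.4 j6 -76.3
row [-0.0, -0.0001, -0.0017] [-0.0, -0.0, -0.011] j1,j6 [-15. -76.]
```

Dropping, with no force. Pressing down now.

```bash
python3 -m crank '[[[0,0,0.002,0,0,-0.03],[0,0,0.004,0,0,-0.06],[0,0,0.006,0,0,-0.06],[0,0,0.006,0,0,-0.06]]]' 1 50
python3 - <<'E'
from h import *
st(); goal(626.3,-114.2,103,152)
E
```

```text
time: 17.8
tool_pos: [627.2, -114.5, 98.3]
tcp_rot: [180.0, 0.1, 154.8]
ft_force: [-7.7, 1.2, 16.9]
finger_gap: 52.9
t 17.8 p [ 627.2 -114.5   98.3] rot [1.800e+02 1.000e-01 1.548e+02] F [-7.7  1.2 16.9] M [ 0.16  1.35 -0.09] gap 52.9 j6 -79.8
row [0.0009, -0.0002, -0.0047] [0.0, 0.002, 0.05] j1,j6 [-15. -80.]
```

```bash
python3 -m crank '[[[0.0008,0,0.0005,0,0.002,0.17],[0.0008,0,0.001,0,0.002,0.34],[0.0008,0,0.0016,0,0.002,0.51],[0.0008,0,0.0021,0,0.002,0.68],[0.0008,0,0.0026,0,0.002,0.85],[0.0008,0,0.0031,0,0.002,1.02]]]' 1 60
python3 - <<'E'
from h import *
st(); goal(626.3,-114.2,103,152)
E
```

```text
time: 18.55
tool_pos: [626.8, -114.7, 95.9]
tcp_rot: [179.9, 0.0, 96.1]
ft_force: [-2.0, -1.0, 3.5]
finger_gap: 52.2
t 18.55 p [ 626.8 -114.7   95.9] rot [179.9   0.   96.1] F [-2.  -1.   3.5] M [-0.3   0.38  0.11] gap 52.2 j6 -21.1
row [0.0005, -0.0005, -0.0071] [0.001, 0.001, -0.976] j1,j6 [-15. -21.]
```

```bash
python3 -m crank '[[[0.0005,-0.0005,0.0008,0,0.001,0.17],[0.0005,-0.0005,0.0013,0,0.001,0.34],[0.0005,-0.0005,0.0019,0,0.001,0.51],[0.0005,-0.0005,0.0024,0,0.001,0.68],[0.0005,-0.0005,0.0029,0,0.001,0.85],[0.0005,-0.0005,0.0034,0,0.001,1.02]]]' 1 60
python3 - <<'E'
from h import *
st(); goal(626.3,-114.2,103,152)
E
```

```text
time: 19.3
tool_pos: [626.7, -114.5, 93.0]
tcp_rot: [179.9, -0.2, 37.3]
ft_force: [0.8, -0.1, 0.8]
finger_gap: 52.6
t 19.3 p [ 626.7 -114.5   93. ] rot [179.9  -0.2  37.3] F [ 0.8 -0.1  0.8] M [-0.08 -0.02 -0.01] gap 52.6 j6 37.7
row [-0.0001, -0.0005, -0.01] [0.004, 0.0, -2.002] j1,j6 [-15.  38.]
```

Turned 117° so far. Carrying on until it is tight.

```bash
python3 -m crank '[[[0,-0.0003,0.0007,0.003,0,0.15],[0,-0.0003,0.0012,0.003,0,0.3],[0,-0.0003,0.0016,0.003,0,0.45],[0,-0.0003,0.002,0.003,0,0.6],[0,-0.0003,0.002,0.003,0,0.7],[0,-0.0003,0.002,0.003,0,0.75]]]' 1 80
python3 - <<'E'
from h import *
st()
E
```

```text
time: 20.05
tool_pos: [627.2, -114.6, 92.6]
tcp_rot: [-179.9, -0.2, -5.8]
ft_force: [-3.0, 0.5, 8.9]
finger_gap: 52.0
t 20.05 p [ 627.2 -114.6   92.6] rot [-179.9   -0.2   -5.8] F [-3.   0.5  8.9] M [-0.15  0.57  0.22] gap 52.0 j6 80.6
```

```bash
python3 -m crank '[[[-0.0005,0,0.001,0,0,0.15],[-0.0005,0,0.0015,0,0,0.3],[-0.0005,0,0.0015,0,0,0.35],[-0.0005,0,0.0015,0,0,0.35]]]' 1 80
python3 - <<'E'
from h import *
st()
E
```

```text
time: 20.55
tool_pos: [627.1, -114.2, 92.7]
tcp_rot: [-179.8, -0.2, -25.8]
ft_force: [-5.1, 2.9, 10.9]
finger_gap: 51.3
t 20.55 p [ 627.1 -114.2   92.7] rot [-179.8   -0.2  -25.8] F [-5.1  2.9 10.9] M [0.31 0.98 0.14] gap 51.3 j6 100.7
```

```bash
python3 -m crank '[[[0,0,0,0,0,0],[0,0,0,0,0,0],[0,0,0,0,0,0],[0,0,-0.04,0,0,0],[0,0,-0.1,0,0,0],[-0.1,-0.12,-0.12,0,0,0],[-0.16,-0.18,-0.12,0,0,0],[-0.16,-0.18,-0.12,0,0,0],[-0.16,-0.18,-0.12,0,0,-0.3],[-0.16,-0.18,-0.12,0,0,-0.6]]]' 0 40
python3 - <<'E'
from h import *
st()
for c in("top","scene"):
    p,d=r.snapshot(c); cv2.imwrite(f"pics/{c}5.png",p); np.save(f"{c}5.npy",d)
    C=cloud(c,d); X,Y,Z=C[...,0],C[...,1],C[...,2]
    for nm,cx,cy in(("j0",626,-114),("j1",625,-10)):
        m=(np.hypot(X-cx,Y-cy)<18); P=C[m]; print(c,nm,m.sum(),np.percentile(P[:,2],[10,50,90]).round(1))
        u,v=proj(c,[cx,cy,105]).astype(int)
    u,v=proj(c,[626,-64,100]).astype(int)
    cv2.imwrite(f"pics/z5{c}.png",cv2.resize(p[v-45:v+45,u-60:u+60],None,fx=6,fy=6,interpolation=cv2.INTER_CUBIC))
E
```

```text
time: 21.8
tool_pos: [559.8, 121.1, 213.4]
tcp_rot: [-179.8, -0.3, -3.7]
ft_force: [0.0, -0.6, 0.1]
finger_gap: 85.3
t 21.8 p [559.8 121.1 213.4] rot [-179.8   -0.3   -3.7] F [ 0.  -0.6  0.1] M [-0.05  0.03 -0.04] gap 85.3 j6 100.7
top j0 177 [104.5 106.8 109.7]
top j1 176 [ 98.4 102.5 106.3]
scene j0 197 [104.1 105.7 107.3]
scene j1 199 [ 97.3 101.5 103.9]
```

View pics/z5scene.png

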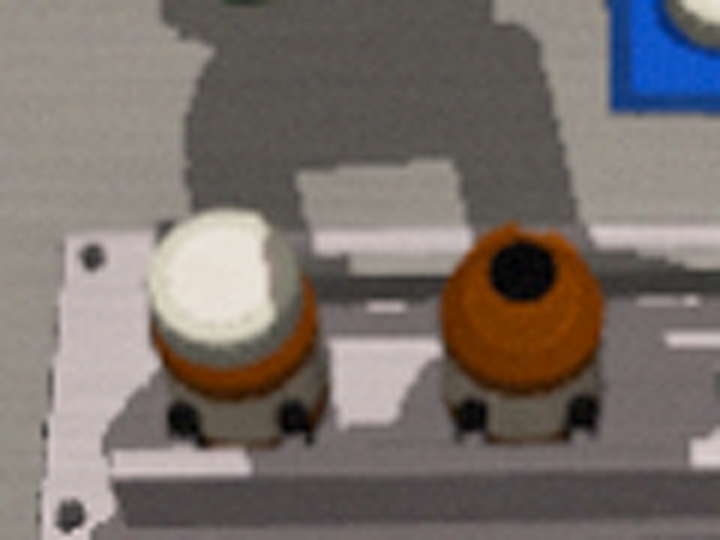

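View pics/z5top.png

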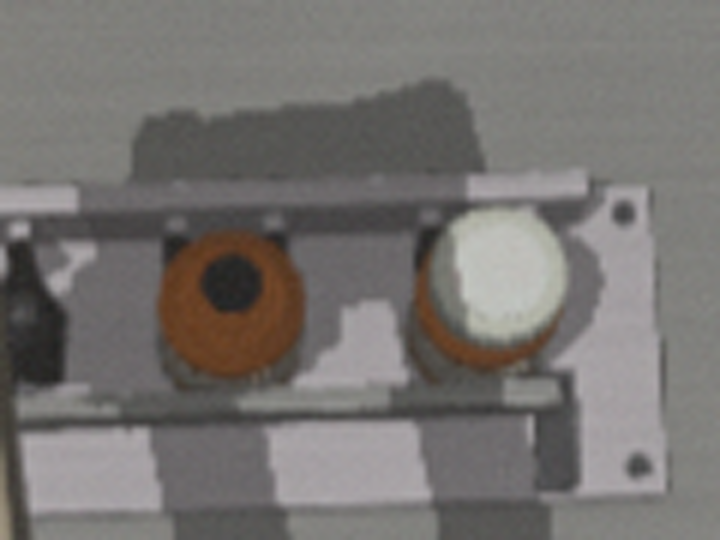

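Run:
```python
from h import *
goal(626.6,-114.4,130,70)
```

```text
row [0.0819, 0.2277, 0.0828] [0.001, -0.006, -1.293] j1,j6 [  7. 101.]
```

```bash
python3 -m crank '[[[0.082,0.228,0,0,-0.006,-1.293],[0.082,0.228,0,0,-0.006,-1.293],[0.082,0.228,0,0,-0.006,-1.293],[0.082,0.228,0.04,0,-0.006,-1.293],[0.082,0.228,0.083,0,-0.006,-1.293],[0.082,0.228,0.083,0,-0.006,-1.293],[0.082,0.228,0.083,0,-0.006,-1.293],[0.082,0.228,0.083,0,-0.006,-1.293],[0.082,0.228,0.083,0,-0.006,-1.293]]]' 0 40
python3 - <<'E'
from h import *
st(); goal(626.6,-114.4,92,70)
E
```

```text
time: 23.02
tool_pos: [626.6, -115.3, 129.8]
tcp_rot: [179.9, 0.0, 69.6]
ft_force: [-0.5, -0.3, 0.2]
finger_gap: 85.3
t 23.02 p [ 626.6 -115.3  129.8] rot [179.9   0.   69.6] F [-0.5 -0.3  0.2] M [-0.04  0.02 -0.02] gap 85.3 j6 5.4
row [0.0009, -0.0004, 0.0378] [0.001, 0.001, -0.006] j1,j6 [-15.   5.]
```

```bash
python3 -m crank '[[[0.001,0,0.02,0,0,0],[0.001,0,0.036,0,0,0],[0.001,0,0.037,0,0,0],[0.001,0,0.037,0,0,0]]]' 0 40; python3 -m crank '[[[0,0,0,0,0,0],[0,0,0,0,0,0],[0,0,0,0,0,0],[0,0,0,0,0,0],[0,0,0,0,0,0]]]' 1 60; python3 -m crank '[[[0,0,0,0,0,0.08],[0,0,0,0,0,0.16]]]' 1 60;python3 - <<'E'
from h import *
st(); goal(626.6,-114.4,92,70)
E
python3 -m crank '[[[0,0,0,0,0,0.08],[0,0,0,0,0,0.16]]]' 1 60;python3 - <<'E'
from h import *
st(); goal(626.6,-114.4,92,70)
E
```

```text
time: 23.52
tool_pos: [626.8, -114.3, 92.4]
tcp_rot: [180.0, 0.0, 69.6]
ft_force: [0.2, -0.0, 0.5]
finger_gap: 85.5
time: 24.15
tool_pos: [627.0, -114.0, 93.6]
tcp_rot: [180.0, 0.0, 69.6]
ft_force: [-2.5, 1.0, 4.6]
finger_gap: 52.0
time: 24.4
tool_pos: [626.7, -113.9, 93.7]
tcp_rot: [180.0, 0.0, 60.3]
ft_force: [-1.7, 0.6, -0.7]
finger_gap: 52.2
t 24.4 p [ 626.7 -113.9   93.7] rot [180.    0.   60.3] F [-1.7  0.6 -0.7] M [0.09 0.25 0.29] gap 52.2 j6 14.8
row [-0.0005, 0.0001, 0.0017] [0.0, 0.001, -0.169] j1,j6 [-15.  15.]
time: 24.65
tool_pos: [626.5, -113.9, 93.7]
tcp_rot: [180.0, 0.1, 51.0]
ft_force: [-2.1, 0.6, -0.4]
finger_gap: 52.1
t 24.65 p [ 626.5 -113.9   93.7] rot [1.8e+02 1.0e-01 5.1e+01] F [-2.1  0.6 -0.4] M [-0.02  0.12  0.29] gap 52.1 j6 24.1
row [-0.0003, 0.0004, 0.0017] [-0.0, 0.001, -0.331] j1,j6 [-15.  24.]
```

```bash
python3 -m crank '[[[0,0,0.0005,0,0,0.02],[0,0,0.0005,0,0,0.08],[0,0,0.0005,0,0,0.16]]]' 1 120;python3 - <<'E'
from h import *
st()
for c in("scene",):
    p,d=r.snapshot(c); cv2.imwrite(f"pics/{c}6.png",p)
    u,v=proj(c,[626,-64,100]).astype(int)
    cv2.imwrite(f"pics/z6{c}.png",cv2.resize(p[v-45:v+45,u-60:u+60],None,fx=6,fy=6,interpolation=cv2.INTER_CUBIC))
E
python3 -m crank '[[[0,0,0,0,0,0.08],[0,0,0,0,0,0.16],[0,0,0,0,0,0.24]]]' 1 120;python3 - <<'E'
from h import *
st(); goal(626.6,-114.4,92,70)
E
```

```text
time: 25.02
tool_pos: [626.4, -113.9, 94.2]
tcp_rot: [180.0, 0.1, 41.8]
ft_force: [-4.5, -0.5, 6.3]
finger_gap: 49.9
t 25.02 p [ 626.4 -113.9   94.2] rot [1.80e+02 1.00e-01 4.18e+01] F [-4.5 -0.5  6.3] M [0.11 0.87 0.5 ] gap 49.9 j6 33.3
time: 25.45
tool_pos: [626.0, -113.9, 94.2]
tcp_rot: [180.0, 0.1, 27.7]
ft_force: [-2.4, 0.1, 1.1]
finger_gap: 49.8
t 25.45 p [ 626.  -113.9   94.2] rot [1.80e+02 1.00e-01 2.77e+01] F [-2.4  0.1  1.1] M [0.04 0.42 0.31] gap 49.8 j6 47.4
row [0.0003, 0.0007, 0.0022] [-0.0, 0.002, -0.738] j1,j6 [-15.  47.]
```

View pics/z6scene.png

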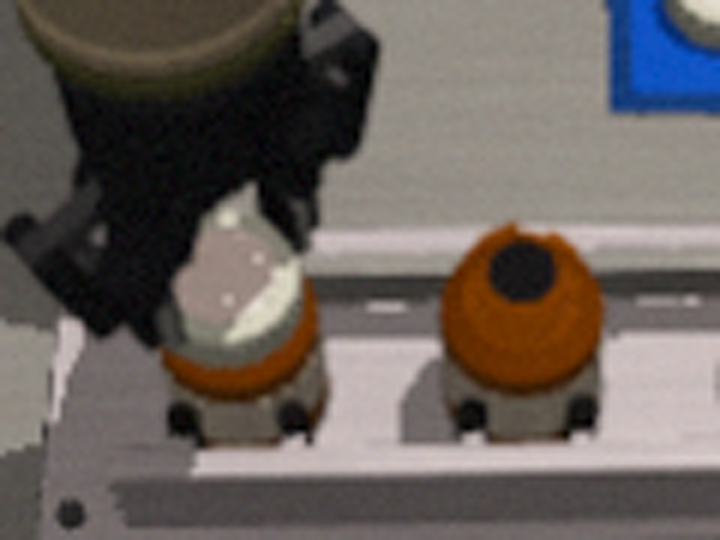

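```bash
python3 -m crank '[[[0,0,0,0,0,0],[0,0,0,0,0,0],[0,0,0,0,0,0],[0,0,-0.04,0,0,0],[0,0,-0.1,0,0,0],[-0.05,-0.06,-0.12,0,0,0],[-0.11,-0.12,-0.12,0,0,0],[-0.16,-0.18,-0.12,0,0,0],[-0.16,-0.23,-0.12,0,0,0],[-0.16,-0.25,-0.12,0,0,0]]]' 0 40
python3 - <<'E'
from h import *
st()
def ms(c,C,nm,cx,cy,z,lo,hi):
    X,Y,Z=C[...,0],C[...,1],C[...,2]; q=np.hypot(X-cx,Y-cy); m=(q<hi)&(q>=lo)&(abs(Z-z)<12); P=Z[m]; return nm,m.sum(),round(float(np.mean(P)),2),round(float(np.median(P)),2)
for k in range(2):
  for c in("top","scene"):
    p,d=r.snapshot(c); C=cloud(c,d)
    if k==0: cv2.imwrite(f"pics/{c}7.png",p); np.save(f"{c}7.npy",d)
    print(c,ms(c,C,"cap",626.5,-114.3,105,0,19),ms(c,C,"rim",624.5,-10,102,13,19),ms(c,C,"hole",624.5,-10,102,0,9),ms(c,C,"place2",621.5,95,10,0,15),[ms(c,C,"mat cap",x,y,20,0,20)[2] for x,y in((454,169),(435.5,80.2))], ms(c,C,"plate-end",640,-165,10,0,12))
E
```

```text
time: 26.7
tool_pos: [366.8, 33.9, 214.6]
tcp_rot: [180.0, 0.0, 27.7]
ft_force: [0.5, 0.4, 1.1]
finger_gap: 84.9
t 26.7 p [366.8  33.9 214.6] rot [180.    0.   27.7] F [0.5 0.4 1.1] M [ 0.02 -0.01  0.04] gap 84.9 j6 59.7
top ('cap', np.int64(197), 107.23, 107.22) ('rim', np.int64(101), 99.72, 99.81) ('hole', np.int64(42), 103.07, 102.92) ('place2', np.int64(112), 11.2, 11.25) [nan, nan] ('plate-end', np.int64(68), 11.02, 10.98)
scene ('cap', np.int64(224), 106.11, 106.17) ('rim', np.int64(116), 99.26, 99.61) ('hole', np.int64(50), 102.65, 102.7) ('place2', np.int64(111), 11.36, 11.35) [20.14, 20.32] ('plate-end', np.int64(78), 10.69, 10.77)
top ('cap', np.int64(195), 107.38, 107.36) ('rim', np.int64(93), 100.62, 100.37) ('hole', np.int64(43), 103.87, 103.97) ('place2', np.int64(107), 11.31, 11.25) [nan, nan] ('plate-end', np.int64(65), 10.95, 11.26)
scene ('cap', np.int64(222), 106.2, 106.24) ('rim', np.int64(121), 98.98, 98.93) ('hole', np.int64(48), 102.69, 102.8) ('place2', np.int64(111), 11.67, 11.76) [20.32, 20.28] ('plate-end', np.int64(81), 10.88, 10.79)
  return _methods._mean(a, axis=axis, dtype=dtype,
  ret = ret.dtype.type(ret / rcount)
```

Run:
```python
from h import *
st(); goal(626.5,-114.3,120,30)
```

```text
t 26.9 p [368.5  33.7 215.1] rot [179.9  -0.   27.9] F [ 0.1 -0.   0. ] M [-0.03 -0.01  0.03] gap 85.9 j6 59.5
row [0.1589, 0.2513, 0.0956] [0.002, -0.0, -0.037] j1,j6 [-3. 59.]
```

```bash
python3 -m crank '[[[0.159,0.251,0.04,0,0,-0.037],[0.159,0.251,0.04,0,0,-0.037],[0.159,0.251,0.04,0,0,-0.037],[0.159,0.251,0.04,0,0,-0.037],[0.159,0.251,0.08,0,0,-0.037],[0.159,0.251,0.096,0,0,-0.037],[0.159,0.251,0.102,0,0,-0.037],[0.159,0.251,0.104,0,0,-0.037],[0.159,0.251,0.106,0,0,-0.037],[0.159,0.251,0.106,0,0,-0.037]]]' 1 40
python3 - <<'E'
from h import *
st()
E
```

```text
time: 28.15
tool_pos: [627.0, -113.9, 111.4]
tcp_rot: [179.8, -0.1, 30.0]
ft_force: [0.8, 0.2, -0.8]
finger_gap: -0.1
t 28.15 p [ 627.  -113.9  111.4] rot [ 1.798e+02 -1.000e-01  3.000e+01] F [ 0.8  0.2 -0.8] M [ 0.03 -0.01 -0.01] gap -0.1 j6 45.1
```

```bash
python3 -m crank '[[[0,0,0.003,0,0,0],[0,0,0.004,0,0,0],[0,0,0.005,0,0,0]]]' 1 40; python3 -c "
from h import *
st()"; python3 -m crank '[[[0,0,0.001,0,0,0],[0,0,0.001,0,0,0]]]' 1 40;python3 -c "
from h import *
st()";python3 -m crank '[[[0,0,0.001,0,0,0],[0,0,0.001,0,0,0]]]' 1 40;python3 -c "
from h import *
st()"
```

```text
time: 28.52
tool_pos: [627.0, -113.8, 106.4]
tcp_rot: [179.8, -0.1, 30.0]
ft_force: [-0.3, -1.1, -0.3]
finger_gap: -0.2
t 28.52 p [ 627.  -113.8  106.4] rot [ 1.798e+02 -1.000e-01  3.000e+01] F [-0.3 -1.1 -0.3] M [ 0.05 -0.    0.03] gap -0.2 j6 45.1
time: 28.78
tool_pos: [627.2, -113.9, 106.0]
tcp_rot: [179.8, -0.1, 30.0]
ft_force: [-2.2, 0.3, 4.1]
finger_gap: -0.1
t 28.77 p [ 627.2 -113.9  106. ] rot [ 1.798e+02 -1.000e-01  3.000e+01] F [-2.2  0.3  4.1] M [0.05 0.32 0.03] gap -0.1 j6 45.1
time: 29.02
tool_pos: [627.4, -114.1, 105.9]
tcp_rot: [179.7, -0.2, 30.0]
ft_force: [-4.1, -0.1, 7.2]
finger_gap: 0.3
t 29.02 p [ 627.4 -114.1  105.9] rot [179.7  -0.2  30. ] F [-4.1 -0.1  7.2] M [0.16 0.54 0.06] gap 0.3 j6 45.1
```

```bash
python3 -m crank '[[[0,0,-0.01,0,0,0],[0.03,-0.07,-0.015,0,0,0],[0.041,-0.075,-0.01,0,0,0],[0.041,-0.075,-0.005,0,0,0],[0.041,-0.075,-0.002,0,0,0],[0.041,-0.075,0,0,0,0]]]' 1 40
python3 - <<'E'
from h import *
st(); goal(624.5,-29,104,30)
E
```

```text
time: 29.78
tool_pos: [625.2, -29.7, 105.3]
tcp_rot: [179.7, -0.1, 29.9]
ft_force: [-0.0, 0.1, 0.6]
finger_gap: 0.0
t 29.77 p [625.2 -29.7 105.3] rot [ 1.797e+02 -1.000e-01  2.990e+01] F [-0.   0.1  0.6] M [0.03 0.03 0.03] gap 0.0 j6 52.7
row [-0.0003, -0.0009, 0.0013] [0.004, -0.002, -0.001] j1,j6 [-7. 53.]
```

```bash
python3 -m crank '[[[0,-0.001,0.001,0.004,0,0],[0,-0.001,0.0015,0.004,0,0],[0,-0.001,0.0015,0.004,0,0]]]' 1 40; python3 -c "
from h import *
st()"; python3 -m crank '[[[0,0,0.001,0,0,0],[0,0,0.001,0,0,0]]]' 1 40;python3 -c "
from h import *
st()";python3 -m crank '[[[0,0,0.001,0,0,0],[0,0,0.001,0,0,0]]]' 1 40;python3 -c "
from h import *
st()"
```

```text
time: 30.15
tool_pos: [624.7, -29.1, 103.9]
tcp_rot: [180.0, -0.1, 29.9]
ft_force: [-0.1, -0.0, 0.0]
finger_gap: -0.1
t 30.15 p [624.7 -29.1 103.9] rot [ 1.80e+02 -1.00e-01  2.99e+01] F [-0.1 -0.   0. ] M [-0.02  0.    0.06] gap -0.1 j6 52.7
time: 30.4
tool_pos: [624.7, -29.1, 102.8]
tcp_rot: [180.0, -0.1, 29.9]
ft_force: [0.7, -0.4, -0.3]
finger_gap: 0.2
t 30.4 p [624.7 -29.1 102.8] rot [ 1.80e+02 -1.00e-01  2.99e+01] F [ 0.7 -0.4 -0.3] M [-0.01  0.02 -0.01] gap 0.2 j6 52.7
time: 30.65
tool_pos: [624.9, -29.1, 102.1]
tcp_rot: [180.0, -0.1, 29.9]
ft_force: [0.6, -0.3, 0.8]
finger_gap: 0.4
t 30.65 p [624.9 -29.1 102.1] rot [ 1.80e+02 -1.00e-01  2.99e+01] F [ 0.6 -0.3  0.8] M [0.02 0.04 0.04] gap 0.4 j6 52.7
```

```bash
python3 -m crank '[[[0,0,0.001,0,0,0],[0,0,0.001,0,0,0]]]' 1 40;python3 -c "
from h import *
st()";python3 -m crank '[[[0,0,0.001,0,0,0],[0,0,0.001,0,0,0]]]' 1 40;python3 -c "
from h import *
st()"
```

```text
time: 30.9
tool_pos: [625.0, -29.1, 101.9]
tcp_rot: [179.9, -0.2, 29.9]
ft_force: [-2.9, 0.6, 7.0]
finger_gap: -0.1
t 30.9 p [625.  -29.1 101.9] rot [179.9  -0.2  29.9] F [-2.9  0.6  7. ] M [0.07 0.46 0.03] gap -0.1 j6 52.7
time: 31.15
tool_pos: [625.1, -29.1, 101.8]
tcp_rot: [179.9, -0.2, 29.9]
ft_force: [-4.0, -0.6, 7.5]
finger_gap: 0.0
t 31.15 p [625.1 -29.1 101.8] rot [179.9  -0.2  29.9] F [-4.  -0.6  7.5] M [0.11 0.73 0.01] gap 0.0 j6 52.7
```

```bash
python3 -m crank '[[[0,0,-0.03,0,0,0],[-0.1,-0.1,-0.08,0,0,0],[-0.16,-0.14,-0.1,0,0,0],[-0.21,-0.14,-0.1,0,0,0],[-0.25,-0.14,-0.1,0,0,0],[-0.25,-0.14,-0.1,0,0,0]]]' 0 40
python3 - <<'E'
from h import *
st()
for c in("top","scene"):
  A=[];S=[]
  for k in range(3):
    p,d=r.snapshot(c); C=cloud(c,d); m=(np.hypot(C[...,0]-626,C[...,1]+114.3)<22)&(abs(C[...,2]-106)<6); A.append(C[m])
  P=np.vstack(A); M=np.c_[P[:,:2]-[626,-114.3],np.ones(len(P))]; q,*_=np.linalg.lstsq(M,P[:,2],rcond=None); print(c,len(P),q, "plane ref:",end=" ")
  m=(np.hypot(C[...,0]-621.5,C[...,1]-95)<30)&(abs(C[...,2]-10)<6); P=C[m]; M=np.c_[P[:,:2]-[621,95],np.ones(len(P))]; print(np.linalg.lstsq(M,P[:,2],rcond=None)[0])
  cv2.imwrite(f"pics/{c}8.png",p); np.save(f"{c}8.npy",d)
  hsv=cv2.cvtColor(p,cv2.COLOR_BGR2HSV); X,Y=C[...,0],C[...,1]
  m=((hsv[...,0]<6)|(hsv[...,0]>174))&(hsv[...,1]>150)&(X>550)&(X<760)&(Y>100)&(Y<300)
  print(c,"knob",m.sum(),np.median(C[m],0),C[m][:,:2].min(0),C[m][:,:2].max(0))
  a=proj(c,[615,200,55]).astype(int)
  cv2.imwrite(f"pics/z8{c}.png",cv2.resize(p[a[1]-40:a[1]+40,a[0]-60:a[0]+60],None,fx=6,fy=6,interpolation=cv2.INTER_CUBIC))
E
```

```text
time: 31.9
tool_pos: [336.5, -32.6, 200.9]
tcp_rot: [179.9, -0.2, 30.0]
ft_force: [-1.0, -0.8, 1.3]
finger_gap: 85.7
t 31.9 p [336.5 -32.6 200.9] rot [179.9  -0.2  30. ] F [-1.  -0.8  1.3] M [0.03 0.05 0.02] gap 85.7 j6 45.7
top 774 [-1.07077946e-02  8.62598845e-03  1.06863694e+02] plane ref: [-1.78458985e-02  8.07752494e-03  1.12251824e+01]
top knob 37 [651.44148383 199.61279931  78.76486128] [645.18129358 191.60069225] [662.15954966 206.58073763]
scene 908 [-1.68795452e-03  7.29352888e-03  1.05945716e+02] plane ref: [ 0.02981966  0.0162448  11.19738552]
scene knob 102 [661.05576532 198.31564453  77.03912818] [593.43143913 102.05627535] [666.73235812 208.71112084]
```

View pics/z8top.png

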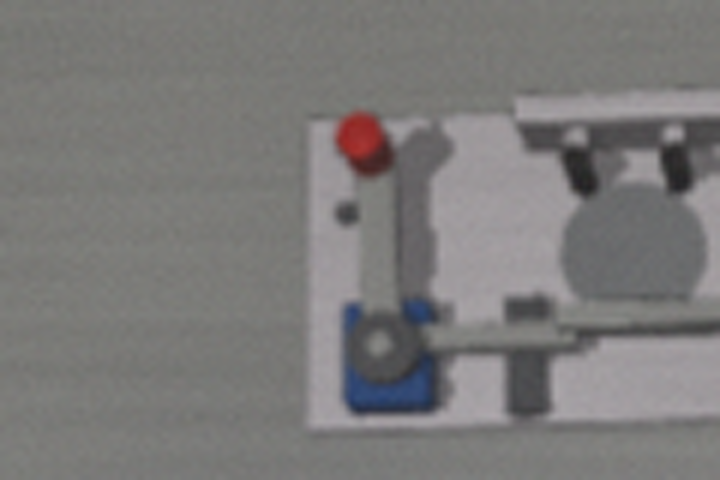

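View pics/z8scene.png

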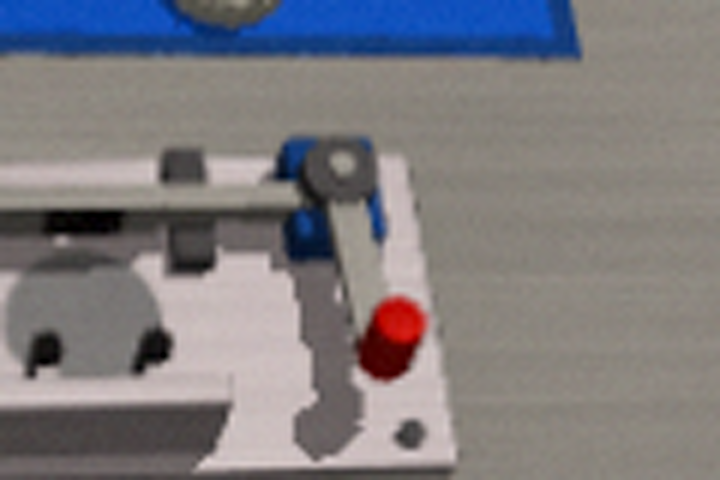

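Run:
```python
from h import *
goal(626.3,-114.2,130,70)
```

```text
row [0.2081, 0.2141, 0.0718] [0.002, -0.003, -0.699] j1,j6 [-14.  46.]
```

```bash
python3 -m crank '[[[0.208,0.214,0,0.002,-0.003,-0.7],[0.208,0.214,0,0.002,-0.003,-0.7],[0.208,0.214,0,0.002,-0.003,-0.7],[0.208,0.214,0,0.002,-0.003,-0.7],[0.208,0.214,0.03,0.002,-0.003,-0.7],[0.208,0.214,0.072,0.002,-0.003,-0.7],[0.208,0.214,0.1,0.002,-0.003,-0.7],[0.208,0.214,0.109,0.002,-0.003,-0.7],[0.208,0.214,0.109,0.002,-0.003,-0.7],[0.208,0.214,0.109,0.002,-0.003,-0.7]]]' 0 80
python3 - <<'E'
from h import *
st(); goal(626.3,-114.2,92,70)
E
python3 -m crank '[[[0,0,0,0,0,0],[0,0,0,0,0,0],[0,0,0,0,0,0],[0,0,0,0,0,0],[0,0,0,0,0,0]]]' 1 80;python3 - <<'E'
from h import *
st(); goal(626.3,-114.2,92,70)
E
```

```text
time: 33.45
tool_pos: [627.5, -114.3, 94.5]
tcp_rot: [179.8, 0.0, 70.1]
ft_force: [-0.2, -0.2, 0.2]
finger_gap: 85.5
t 33.45 p [ 627.5 -114.3   94.5] rot [179.8   0.   70.1] F [-0.2 -0.2  0.2] M [-0.06  0.01  0.01] gap 85.5 j6 5.0
row [-0.0003, -0.0012, 0.0025] [0.003, 0.0, 0.001] j1,j6 [-15.   5.]
time: 34.08
tool_pos: [627.1, -113.9, 96.7]
tcp_rot: [179.9, -0.0, 70.1]
ft_force: [-9.8, 3.8, 13.7]
finger_gap: 50.8
t 34.08 p [ 627.1 -113.9   96.7] rot [179.9  -0.   70.1] F [-9.8  3.8 13.7] M [ 0.59  1.68 -0.01] gap 50.8 j6 5.0
row [-0.0005, -0.0007, 0.0047] [0.002, -0.0, 0.001] j1,j6 [-15.   5.]
```

```bash
python3 -m crank '[[[0,0,0,0,0,0],[0,0,0,0,0,0],[-0.0005,-0.0005,0.005,0,0,0],[-0.0005,-0.0005,0.006,0,0,0],[-0.0005,-0.0005,0.006,0,0,0]]]' 0 80; python3 -c "
from h import *
st()"; python3 -m crank '[[[0,0,0,0,0,0],[0,0,0,0,0,0],[0,0,0,0,0,0],[0,0,0,0,0,0],[0,0,0,0,0,0]]]' 1 80;python3 - <<'E'
from h import *
st()
E
python3 -m crank '[[[0,0,0.001,0,0,0.06],[0,0,0.002,0,0,0.12],[0,0,0.002,0,0,0.18],[0,0,0.002,0,0,0.24]]]' 1 80;python3 - <<'E'
from h import *
st()
E
```

```text
time: 34.7
tool_pos: [626.2, -114.2, 90.3]
tcp_rot: [179.9, -0.0, 70.1]
ft_force: [-0.3, 0.1, -0.1]
finger_gap: 85.3
t 34.7 p [ 626.2 -114.2   90.3] rot [179.9  -0.   70.1] F [-0.3  0.1 -0.1] M [-0.   -0.01  0.  ] gap 85.3 j6 5.0
time: 35.33
tool_pos: [626.1, -114.1, 90.5]
tcp_rot: [179.9, -0.0, 70.1]
ft_force: [-3.4, 0.4, 5.5]
finger_gap: 51.6
t 35.33 p [ 626.1 -114.1   90.5] rot [179.9  -0.   70.1] F [-3.4  0.4  5.5] M [0.07 0.53 0.08] gap 51.6 j6 5.0
time: 35.83
tool_pos: [626.1, -114.0, 90.4]
tcp_rot: [179.9, -0.0, 56.3]
ft_force: [-11.4, 3.0, 17.2]
finger_gap: 51.5
t 35.83 p [ 626.1 -114.    90.4] rot [179.9  -0.   56.3] F [-11.4   3.   17.2] M [0.43 1.9  0.67] gap 51.5 j6 18.8
```

```bash
python3 -m crank '[[[0,0,0.0022,0,0,0.06],[0,0,0.0022,0,0,0.12],[0,0,0.0022,0,0,0.18],[0,0,0.0022,0,0,0.24],[0,0,0.0022,0,0,0.3],[0,0,0.0022,0,0,0.36]]]' 1 120;python3 - <<'E'
from h import *
st()
E
python3 -m crank '[[[0,0,0.002,0,0,0.06],[0,0,0.002,0,0,0.12],[0,0,0.002,0,0,0.18],[0,0,0.002,0,0,0.24],[0,0,0.002,0,0,0.3],[0,0,0.002,0,0,0.36]]]' 1 120;python3 - <<'E'
from h import *
st()
E
```

```text
time: 36.58
tool_pos: [626.3, -113.8, 90.8]
tcp_rot: [179.9, -0.1, 35.6]
ft_force: [-11.6, 3.5, 18.8]
finger_gap: 50.6
t 36.58 p [ 626.3 -113.8   90.8] rot [ 1.799e+02 -1.000e-01  3.560e+01] F [-11.6   3.5  18.8] M [0.54 2.   0.73] gap 50.6 j6 39.5
time: 37.33
tool_pos: [626.1, -113.6, 90.8]
tcp_rot: [179.9, -0.1, 14.9]
ft_force: [-11.3, 2.3, 16.8]
finger_gap: 50.3
t 37.33 p [ 626.1 -113.6   90.8] rot [ 1.799e+02 -1.000e-01  1.490e+01] F [-11.3   2.3  16.8] M [0.47 2.12 0.82] gap 50.3 j6 60.2
```

```bash
python3 -m crank '[[[0,0,0,0,0,0],[0,0,0,0,0,0],[0,0,-0.015,0,0,0],[0,0,-0.03,0,0,0],[0,0,-0.03,0,0,0]]]' 0 80;  python3 -m crank '[[[0,0,0,0,0,0],[0,0,0,0,0,0],[0,0,0,0,0,0],[0,0,0,0,0,0],[0,0,0,0,0,0],[0,0,0.008,0,0,0],[0,0,0.012,0,0,0],[0,0,0.013,0,0,0],[0,0,0.013,0,0,0]]]' 1 40;python3 - <<'E'
from h import *
st()
E
```

```text
time: 37.95
tool_pos: [627.8, -114.1, 123.8]
tcp_rot: [179.8, -0.3, 14.9]
ft_force: [1.2, -1.0, 0.0]
finger_gap: 85.7
time: 39.08
tool_pos: [627.8, -114.1, 110.6]
tcp_rot: [179.8, -0.3, 14.9]
ft_force: [0.4, -0.1, 0.2]
finger_gap: -0.0
t 39.08 p [ 627.8 -114.1  110.6] rot [179.8  -0.3  14.9] F [ 0.4 -0.1  0.2] M [0.02 0.04 0.  ] gap -0.0 j6 60.2
```

```bash
python3 -m crank '[[[0,0,0.003,0,0,0],[0,0,0.004,0,0,0],[0,0,0.005,0,0,0]]]' 1 40; python3 -m crank '[[[0,0,0.0006,0,0,0],[0,0,0.0006,0,0,0]]]' 1 40;python3 -m crank '[[[0,0,0.001,0,0,0],[0,0,0.001,0,0,0]]]' 1 40; python3 -m crank '[[[0,0,0.001,0,0,0],[0,0,0.001,0,0,0]]]' 1 40
```

```text
time: 39.45
tool_pos: [627.9, -114.1, 105.9]
tcp_rot: [179.8, -0.3, 14.9]
ft_force: [-3.3, -0.2, 6.3]
finger_gap: 0.2
time: 39.7
tool_pos: [627.9, -114.1, 105.8]
tcp_rot: [179.8, -0.3, 14.9]
ft_force: [-2.4, 0.7, 5.1]
finger_gap: -0.3
time: 39.95
tool_pos: [628.0, -114.2, 105.8]
tcp_rot: [179.8, -0.3, 14.9]
ft_force: [-3.8, 0.2, 7.6]
finger_gap: 0.0
time: 40.2
tool_pos: [628.0, -114.3, 105.8]
tcp_rot: [179.8, -0.3, 14.9]
ft_force: [-4.4, 0.9, 8.5]
finger_gap: -0.0
```

Run:
```python
from h import *
goal(454.5,169.5,60,20)
d=np.load("scene8.npy"); p=cv2.imread("pics/scene8.png"); C=cloud("scene",d)
m=(p.min(2)>100)&(abs(C[...,2]-20)<6)&(C[...,0]<500)&(C[...,0]>390)&(C[...,1]>30)&(C[...,1]<320)
n,l,s,ce=cv2.connectedComponentsWithStats(m.astype(np.uint8))
for i in range(1,n):
    if s[i,4]>50: P=C[l==i]; print(s[i,4],ce[i],P.mean(0),cv2.minEnclosingCircle(P[:,:2].astype(np.float32)))
```

```text
row [-0.0948, -0.3191, 0.0439] [0.005, -0.005, -0.089] j1,j6 [-15.  60.]
272 [311.25       198.76838235] [438.00967841  80.2984816   19.98175618] ((437.27484130859375, 80.21358489990234), 27.130386352539062)
281 [346.86476868 204.68327402] [456.3045689  169.56323613  20.04166232] ((456.1964416503906, 168.9717559814453), 27.291736602783203)
```

```bash
python3 -m crank '[[[0,0,-0.03,0,0,0],[-0.05,-0.06,-0.05,0.005,-0.005,-0.09],[-0.0945,-0.319,-0.05,0.005,-0.005,-0.09],[-0.0945,-0.319,-0.05,0.005,-0.005,-0.09],[-0.0945,-0.319,-0.05,0.005,-0.005,-0.09],[-0.0945,-0.319,-0.05,0.005,-0.005,-0.09],[-0.0945,-0.319,-0.0,0.005,-0.005,-0.09],[-0.0945,-0.319,0.044,0.005,-0.005,-0.09],[-0.0945,-0.319,0.044,0.005,-0.005,-0.09],[-0.0945,-0.319,0.044,0.005,-0.005,-0.09]]]' 0 20
python3 - <<'E'
from h import *
st(); goal(455,169.3,5,20)
E
```

```text
time: 41.45
tool_pos: [455.9, 169.5, 61.5]
tcp_rot: [-180.0, -0.1, 20.0]
ft_force: [0.6, -0.2, 0.8]
finger_gap: 85.4
t 41.45 p [455.9 169.5  61.5] rot [-1.8e+02 -1.0e-01  2.0e+01] F [ 0.6 -0.2  0.8] M [ 0.01 -0.02 -0.01] gap 85.4 j6 84.3
row [-0.001, -0.0001, 0.0565] [-0.0, -0.002, 0.001] j1,j6 [14. 84.]
```

```bash
python3 -m crank '[[[-0.001,0,0.04,0,0,0],[-0.001,0,0.0565,0,0,0],[-0.001,0,0.0565,0,0,0],[-0.001,0,0.0565,0,0,0]]]' 0 20; python3 -m crank '[[[0,0,0,0,0,0],[0,0,0,0,0,0],[0,0,0,0,0,0],[0,0,0,0,0,0],[0,0,0,0,0,0]]]' 1 20; python3 -m crank '[[[0,0,0,0,0,0],[0,0,0,0,0,0],[0,0,-0.001,0,0,-0.19],[0,0,-0.001,0,0,-0.38],[0,0,-0.001,0,0,-0.57],[0,0,-0.001,0,0,-0.76],[0,0,-0.001,0,0,-0.95],[0,0,-0.001,0,0,-1.14],[0,0,-0.001,0,0,-1.33],[0,0,-0.001,0,0,-1.5]]]' 0 20; python3 -c "
from h import *
st(); goal(455,169.3,6,110)"
```

```text
time: 41.95
tool_pos: [456.3, 169.4, 6.6]
tcp_rot: [-180.0, -0.2, 20.0]
ft_force: [-0.8, -0.4, 1.2]
finger_gap: 85.2
time: 42.58
tool_pos: [457.4, 169.6, 8.0]
tcp_rot: [180.0, -0.3, 20.0]
ft_force: [-1.6, -1.4, 8.8]
finger_gap: 53.9
time: 43.82
tool_pos: [457.2, 169.6, 8.8]
tcp_rot: [179.7, -0.0, 106.3]
ft_force: [0.8, -0.7, 0.2]
finger_gap: 85.5
t 43.83 p [457.2 169.6   8.8] rot [179.7  -0.  106.3] F [ 0.8 -0.7  0.2] M [0.01 0.03 0.01] gap 85.5 j6 -2.0
row [0.0003, -0.0022, 0.0028] [0.005, -0.0, -0.064] j1,j6 [14. -2.]
```

```bash
python3 -m crank '[[[0,-0.002,0.003,0.005,0,-0.06],[0,-0.002,0.004,0.005,0,-0.06],[0,-0.002,0.004,0.005,0,-0.06]]]' 0 20; python3 -m crank '[[[0,0,0,0,0,0],[0,0,0,0,0,0],[0,0,0,0,0,0],[0,0,0,0,0,0],[0,0,0,0,0,0]]]' 1 60; python3 -c "
from h import *
st(); goal(455,169.3,5,110)"; python3 -m crank '[[[0,0,-0.02,0,0,0],[0,0,-0.06,0,0,0],[0,0,-0.12,0,0,0],[0,0,-0.145,0,0,0]]]' 1 60;python3 -c "
from h import *
st(); goal(624.5,-9.8,140,70)"
```

```text
time: 44.2
tool_pos: [455.2, 169.0, 4.7]
tcp_rot: [180.0, -0.0, 109.7]
ft_force: [0.0, 0.7, 1.0]
finger_gap: 85.3
time: 44.82
tool_pos: [455.6, 169.2, 5.4]
tcp_rot: [179.9, -0.0, 109.7]
ft_force: [-1.5, -0.5, 6.4]
finger_gap: 52.3
t 44.83 p [455.6 169.2   5.4] rot [179.9  -0.  109.7] F [-1.5 -0.5  6.4] M [-0.13  0.44 -0.02] gap 52.3 j6 -5.3
row [0.0003, -0.0005, 0.0004] [0.001, -0.0, -0.006] j1,j6 [14. -5.]
time: 45.32
tool_pos: [457.4, 169.6, 154.7]
tcp_rot: [179.6, 0.0, 109.6]
ft_force: [-0.4, 0.2, -0.7]
finger_gap: 52.0
t 45.33 p [457.4 169.6 154.7] rot [179.6   0.  109.6] F [-0.4  0.2 -0.7] M [-0.01 -0.05 -0.  ] gap 52.0 j6 -5.3
row [-0.2251, 0.097, 0.0154] [0.006, -0.002, 0.692] j1,j6 [14. -5.]
```

```bash
python3 -m crank '[[[-0.225,0.097,0.015,0.006,-0.002,0.69],[-0.225,0.097,0.015,0.006,-0.002,0.69],[-0.225,0.097,0.015,0.006,-0.002,0.69],[-0.225,0.097,0.015,0.006,-0.002,0.69],[-0.225,0.097,0.015,0.006,-0.002,0.69],[-0.225,0.097,0.015,0.006,-0.002,0.69],[-0.225,0.097,0.015,0.006,-0.002,0.69]]]' 1 60
python3 - <<'E'
from h import *
st(); goal(624.5,-9.6,104,70)
E
```

```text
time: 46.2
tool_pos: [623.9, -8.6, 140.7]
tcp_rot: [180.0, -0.0, 70.2]
ft_force: [-0.2, 0.0, -1.2]
finger_gap: 52.2
t 46.2 p [623.9  -8.6 140.7] rot [180.   -0.   70.2] F [-0.2  0.  -1.2] M [ 0.01 -0.05 -0.01] gap 52.2 j6 14.3
row [-0.0007, 0.0009, 0.0367] [0.0, -0.0, 0.003] j1,j6 [-5. 14.]
```

```bash
python3 -m crank '[[[-0.0007,0.001,0.025,0,0,0],[-0.0007,0.001,0.034,0,0,0],[-0.0007,0.001,0.035,0,0,0],[-0.0007,0.001,0.036,0,0,0],[-0.0007,0.001,0.037,0,0,0],[-0.0007,0.001,0.037,0,0,0]]]' 1 60
python3 - <<'E'
from h import *
st(); goal(624.5,-9.6,102,70)
E
python3 -m crank '[[[0,0,0.001,0,0,0],[0,0,0.002,0,0,0],[0,0,0.003,0,0,0]]]' 1 60
python3 - <<'E'
from h import *
st(); goal(624.5,-9.6,102,70)
E
```

```text
time: 46.95
tool_pos: [624.9, -9.7, 104.1]
tcp_rot: [179.9, -0.0, 70.2]
ft_force: [0.9, 0.7, -0.5]
finger_gap: 52.3
t 46.95 p [624.9  -9.7 104.1] rot [179.9  -0.   70.2] F [ 0.9  0.7 -0.5] M [-0.03 -0.03  0.01] gap 52.3 j6 14.2
row [-0.0001, -0.0004, 0.0021] [0.001, -0.0, 0.003] j1,j6 [-6. 14.]
time: 47.32
tool_pos: [625.2, -9.7, 102.0]
tcp_rot: [179.9, -0.0, 70.2]
ft_force: [-4.1, 0.7, 9.0]
finger_gap: 52.2
t 47.33 p [625.2  -9.7 102. ] rot [179.9  -0.   70.2] F [-4.1  0.7  9. ] M [ 0.09  0.73 -0.03] gap 52.2 j6 14.2
row [-0.0001, -0.0007, -0.0] [0.002, -0.0, 0.003] j1,j6 [-6. 14.]
```

```bash
python3 -m crank '[[[0,-0.0007,0.001,0.002,0,-0.1],[0,-0.0007,0.001,0.002,0,-0.2],[0,-0.0007,0.001,0.002,0,-0.3],[0,-0.0007,0.001,0.002,0,-0.36]]]' 1 60
python3 - <<'E'
from h import *
st(); goal(624.5,-9.6,102,92)
E
```

```text
time: 47.82
tool_pos: [624.5, -9.5, 100.9]
tcp_rot: [-180.0, -0.0, 91.0]
ft_force: [0.2, -0.6, -0.6]
finger_gap: 51.9
t 47.83 p [624.5  -9.5 100.9] rot [-180.   -0.   91.] F [ 0.2 -0.6 -0.6] M [-0.02 -0.03  0.  ] gap 51.9 j6 -6.5
row [-0.0001, -0.0, -0.0011] [-0.0, -0.0, -0.018] j1,j6 [-6. -7.]
```

```bash
python3 -m crank '[[[0,0,0.002,0,0,0],[0,0,0.004,0,0,0],[0,0,0.004,0,0,0]]]' 1 60
python3 - <<'E'
from h import *
st(); goal(624.5,-9.6,102,92)
E
```

```text
time: 48.2
tool_pos: [624.4, -9.5, 96.7]
tcp_rot: [-180.0, -0.0, 90.9]
ft_force: [-0.4, -0.1, -0.2]
finger_gap: 51.8
t 48.2 p [624.4  -9.5  96.7] rot [-180.    -0.    90.9] F [-0.4 -0.1 -0.2] M [ 0.    0.08 -0.01] gap 51.8 j6 -6.5
row [-0.0001, 0.0001, -0.0053] [-0.0, -0.0, -0.019] j1,j6 [-6. -7.]
```

```bash
python3 -m crank '[[[0,0,0.001,0,0,-0.04],[0,0,0.0017,0,0,-0.08],[0,0,0.0017,0,0,-0.08]]]' 1 60
python3 - <<'E'
from h import *
st(); goal(624.5,-9.6,102,92)
E
```

```text
time: 48.58
tool_pos: [625.1, -9.2, 96.6]
tcp_rot: [179.9, -0.0, 95.5]
ft_force: [-2.6, 0.5, 7.7]
finger_gap: 52.0
t 48.58 p [625.1  -9.2  96.6] rot [179.9  -0.   95.5] F [-2.6  0.5  7.7] M [0.24 0.57 0.01] gap 52.0 j6 -11.1
row [-0.0003, -0.0007, -0.0054] [0.001, -0.0, 0.061] j1,j6 [ -6. -11.]
```

```bash
python3 -m crank '[[[0,-0.0006,0.0003,0.001,0,0.17],[0,-0.0006,0.0008,0.001,0,0.34],[0,-0.0006,0.0014,0.001,0,0.51],[0,-0.0006,0.0019,0.001,0,0.68],[0,-0.0006,0.0024,0.001,0,0.85],[0,-0.0006,0.003,0.001,0,1.02]]]' 1 60
python3 - <<'E'
from h import *
st(); goal(624.5,-9.6,92,-22)
E
```

```text
time: 49.32
tool_pos: [624.8, -9.4, 93.8]
tcp_rot: [180.0, -0.1, 36.7]
ft_force: [-0.0, -0.2, 1.5]
finger_gap: 52.6
t 49.33 p [624.8  -9.4  93.8] rot [ 1.80e+02 -1.00e-01  3.67e+01] F [-0.  -0.2  1.5] M [-0.14 -0.05  0.01] gap 52.6 j6 47.7
row [-0.0004, -0.0, 0.0018] [-0.001, -0.001, 1.025] j1,j6 [-6. 48.]
```

```bash
python3 -m crank '[[[-0.0004,0,0.0006,0,-0.001,0.17],[-0.0004,0,0.0012,0,-0.001,0.34],[-0.0004,0,0.0017,0,-0.001,0.51],[-0.0004,0,0.0022,0,-0.001,0.68],[-0.0004,0,0.0027,0,-0.001,0.85]]]' 1 60
python3 - <<'E'
from h import *
st(); goal(624.5,-9.6,92,-22)
E
python3 -m crank '[[[0,0,0.0006,0,0,0.12],[0,0,0.001,0,0,0.24]]]' 1 60
python3 - <<'E'
from h import *
st(); goal(624.5,-9.6,92,-22)
E
```

```text
time: 49.95
tool_pos: [624.7, -9.8, 91.3]
tcp_rot: [-180.0, -0.0, -12.3]
ft_force: [0.3, -1.3, 0.4]
finger_gap: 52.5
t 49.95 p [624.7  -9.8  91.3] rot [-180.    -0.   -12.3] F [ 0.3 -1.3  0.4] M [-0.08 -0.01  0.03] gap 52.5 j6 96.7
row [-0.0002, -0.0002, -0.0007] [-0.0, -0.0, 0.168] j1,j6 [-6. 97.]
time: 50.2
tool_pos: [624.9, -9.8, 90.5]
tcp_rot: [-180.0, -0.0, -26.4]
ft_force: [-0.9, 0.3, 1.9]
finger_gap: 52.2
t 50.2 p [624.9  -9.8  90.5] rot [-180.    -0.   -26.4] F [-0.9  0.3  1.9] M [-0.04  0.06  0.  ] gap 52.2 j6 110.8
row [-0.0004, -0.0, -0.0015] [-0.001, -0.001, -0.076] j1,j6 [ -6. 111.]
```

```bash
python3 -m crank '[[[-0.0003,0,0.0006,0,0,0.1],[-0.0003,0,0.001,0,0,0.2]]]' 1 60
python3 - <<'E'
from h import *
st()
E
python3 -m crank '[[[0,0,0.0008,0,0,0.1],[0,0,0.001,0,0,0.2]]]' 1 60
python3 - <<'E'
from h import *
st()
E
python3 -m crank '[[[0,0,0.001,0,0,0.1],[0,0,0.001,0,0,0.2]]]' 1 60
python3 - <<'E'
from h import *
st()
E
```

```text
time: 50.45
tool_pos: [625.4, -9.9, 90.5]
tcp_rot: [-179.9, -0.1, -38.1]
ft_force: [-0.8, 1.0, 5.9]
finger_gap: 52.0
t 50.45 p [625.4  -9.9  90.5] rot [-1.799e+02 -1.000e-01 -3.810e+01] F [-0.8  1.   5.9] M [-0.09  0.11  0.04] gap 52.0 j6 122.4
time: 50.7
tool_pos: [625.4, -9.8, 90.5]
tcp_rot: [-179.9, -0.1, -49.7]
ft_force: [-5.4, 1.0, 9.2]
finger_gap: 52.4
t 50.7 p [625.4  -9.8  90.5] rot [-1.799e+02 -1.000e-01 -4.970e+01] F [-5.4  1.   9.2] M [0.01 0.86 0.13] gap 52.4 j6 134.1
time: 50.95
tool_pos: [625.2, -10.0, 90.5]
tcp_rot: [-179.9, -0.1, -61.4]
ft_force: [-5.4, -0.6, 8.9]
finger_gap: 52.2
t 50.95 p [625.2 -10.   90.5] rot [-1.799e+02 -1.000e-01 -6.140e+01] F [-5.4 -0.6  8.9] M [-0.26  1.09  0.55] gap 52.2 j6 145.8
```

```bash
python3 -m crank '[[[0,0,0,0,0,0],[0,0,0,0,0,0],[0,0,-0.015,0,0,-0.19],[0,0,-0.03,0,0,-0.38],[0,0,-0.03,0,0,-0.57]]]' 0 80;  python3 -m crank '[[[0,0,0,0,0,-0.15],[0,0,0,0,0,-0.3],[0,0,0,0,0,-0.5],[0,0,0,0,0,-0.5],[0,0,0,0,0,-0.5],[0,0,0.008,0,0,-0.5],[0,0,0.010,0,0,-0.5],[0,0,0.010,0,0,-0.5]]]' 1 40;python3 - <<'E'
from h import *
st(); goal(624.5,-9.6,107,0)
E
```

```text
time: 51.58
tool_pos: [626.4, -10.1, 122.3]
tcp_rot: [-179.9, -0.3, -28.7]
ft_force: [0.4, 0.4, -0.9]
finger_gap: 85.3
time: 52.58
tool_pos: [626.0, -10.1, 111.7]
tcp_rot: [179.9, -0.2, -0.1]
ft_force: [0.3, 0.1, 0.7]
finger_gap: 0.2
t 52.58 p [626.  -10.1 111.7] rot [ 1.799e+02 -2.000e-01 -1.000e-01] F [0.3 0.1 0.7] M [-0.05  0.02  0.06] gap 0.2 j6 84.5
row [-0.0016, -0.0005, 0.0047] [0.001, -0.004, -0.002] j1,j6 [-6. 84.]
```

```bash
python3 -m crank '[[[-0.001,0,0.003,0,-0.003,0],[-0.001,0,0.004,0,-0.003,0],[-0.001,0,0.005,0,-0.003,0]]]' 1 40; python3 -m crank '[[[0,0,0.001,0,0,0],[0,0,0.001,0,0,0]]]' 1 40;python3 -m crank '[[[0,0,0.001,0,0,0],[0,0,0.001,0,0,0]]]' 1 40; python3 -m crank '[[[0,0,0.001,0,0,0],[0,0,0.001,0,0,0]]]' 1 40
```

```text
time: 52.95
tool_pos: [625.1, -10.1, 106.6]
tcp_rot: [179.9, -0.1, -0.1]
ft_force: [-0.1, 0.1, -0.5]
finger_gap: -0.1
time: 53.2
tool_pos: [625.1, -10.1, 105.6]
tcp_rot: [180.0, -0.1, -0.1]
ft_force: [-0.9, 0.7, -0.7]
finger_gap: 0.1
time: 53.45
tool_pos: [625.3, -10.1, 105.1]
tcp_rot: [179.9, -0.1, -0.1]
ft_force: [-1.7, -0.0, 3.9]
finger_gap: 0.0
time: 53.7
tool_pos: [625.3, -10.1, 105.1]
tcp_rot: [179.9, -0.1, -0.1]
ft_force: [-4.3, 0.9, 8.1]
finger_gap: 0.3
```

```bash
python3 -m crank '[[[0,0,-0.025,0,0,0],[0,0,-0.03,0,0,0],[0.0015,0.06,-0.03,0,0,-0.15],[0.0015,0.104,-0.03,0,0,-0.35],[0.0015,0.104,-0.03,0,0,-0.35],[0.0015,0.104,-0.03,0,0,-0.35]]]' 0 60
python3 - <<'E'
from h import *
st(); goal(626.3,-114.2,90.5,20)
E
```

```text
time: 54.45
tool_pos: [626.3, -113.8, 134.4]
tcp_rot: [180.0, -0.1, 19.8]
ft_force: [-0.3, 0.5, -0.4]
finger_gap: 85.4
t 54.45 p [ 626.3 -113.8  134.4] rot [ 1.80e+02 -1.00e-01  1.98e+01] F [-0.3  0.5 -0.4] M [ 0.07 -0.04  0.01] gap 85.4 j6 55.3
row [-0.0002, 0.0003, 0.0439] [0.001, -0.001, -0.003] j1,j6 [-15.  55.]
```

```bash
python3 -m crank '[[[0,0,0.03,0,0,0],[-0.0005,0,0.043,0,0,0],[-0.001,0,0.044,0,0,0],[-0.001,0,0.044,0,0,0]]]' 0 60; python3 -m crank '[[[0,0,0,0,0,0],[0,0,0,0,0,0],[0,0,0,0,0,0],[0,0,0,0,0,0],[0,0,0,0,0,0]]]' 1 60;python3 - <<'E'
from h import *
st()
E
python3 -m crank '[[[0,0,0.0005,0,0,-0.1],[0,0,0.001,0,0,-0.2],[0,0,0.001,0,0,-0.3]]]' 1 60;python3 - <<'E'
from h import *
st(); goal(626.3,-114.2,90.5,20)
E
```

```text
time: 54.95
tool_pos: [625.9, -113.8, 91.1]
tcp_rot: [179.9, -0.1, 19.8]
ft_force: [0.4, 0.3, 0.9]
finger_gap: 85.3
time: 55.58
tool_pos: [626.5, -113.6, 92.7]
tcp_rot: [179.9, -0.2, 19.8]
ft_force: [-2.1, 2.2, 6.6]
finger_gap: 52.0
t 55.58 p [ 626.5 -113.6   92.7] rot [179.9  -0.2  19.8] F [-2.1  2.2  6.6] M [ 0.4   0.37 -0.01] gap 52.0 j6 55.3
time: 55.95
tool_pos: [626.7, -113.5, 92.7]
tcp_rot: [179.9, -0.2, 37.2]
ft_force: [-3.5, 1.6, 4.0]
finger_gap: 51.8
t 55.95 p [ 626.7 -113.5   92.7] rot [179.9  -0.2  37.2] F [-3.5  1.6  4. ] M [ 0.26  0.43 -0.37] gap 51.8 j6 37.9
row [-0.0008, 0.0003, 0.0022] [0.002, -0.004, 0.3] j1,j6 [-15.  38.]
```

```bash
python3 -m crank '[[[-0.0005,0,0.0015,0,0,-0.1],[-0.0005,0,0.0015,0,0,-0.2],[-0.0005,0,0.0015,0,0,-0.3],[-0.0005,0,0.0015,0,0,-0.4]]]' 1 100;python3 - <<'E'
from h import *
st(); goal(626.3,-114.2,90.5,20)
E
python3 -m crank '[[[-0.0005,0,0.0018,0,0,-0.1],[-0.0005,0,0.0018,0,0,-0.2],[-0.0005,0,0.0018,0,0,-0.3],[-0.0005,0,0.0018,0,0,-0.4]]]' 1 100;python3 - <<'E'
from h import *
st(); goal(626.3,-114.2,90.5,20)
E
```

```text
time: 56.45
tool_pos: [627.4, -113.4, 93.0]
tcp_rot: [179.7, -0.2, 60.3]
ft_force: [-2.2, 3.0, 6.3]
finger_gap: 50.4
t 56.45 p [ 627.4 -113.4   93. ] rot [179.7  -0.2  60.3] F [-2.2  3.   6.3] M [ 0.53  0.08 -0.39] gap 50.4 j6 14.8
row [-0.0012, -0.0006, 0.0025] [0.004, -0.006, 0.703] j1,j6 [-15.  15.]
time: 56.95
tool_pos: [628.2, -113.1, 93.1]
tcp_rot: [179.5, -0.1, 83.3]
ft_force: [-1.9, 6.6, 6.6]
finger_gap: 50.7
t 56.95 p [ 628.2 -113.1   93.1] rot [ 1.795e+02 -1.000e-01  8.330e+01] F [-1.9  6.6  6.6] M [ 0.97  0.4  -0.29] gap 50.7 j6 -8.3
row [-0.0013, -0.0018, 0.0026] [0.007, -0.007, 1.106] j1,j6 [-15.  -8.]
```

```bash
python3 -m crank '[[[0,0,0,0,0,0],[0,0,0,0,0,0],[-0.0013,-0.0018,-0.015,0.007,-0.007,0.1],[-0.0013,-0.0018,-0.03,0.007,-0.007,0.2],[-0.0013,-0.0018,-0.03,0.007,-0.007,0.2]]]' 0 60;  python3 -m crank '[[[0,0,0,0,0,0],[0,0,0,0,0,0],[0,0,0,0,0,0],[0,0,0,0,0,0],[0,0,0,0,0,0],[0,0,0.008,0,0,0],[0,0,0.012,0,0,0],[0,0,0.012,0,0,0]]]' 1 40;python3 - <<'E'
from h import *
st(); goal(626.3,-114.2,107,70)
E
```

```text
time: 57.58
tool_pos: [627.1, -114.8, 124.6]
tcp_rot: [179.7, 0.2, 71.8]
ft_force: [0.2, -0.7, -0.8]
finger_gap: 85.4
time: 58.58
tool_pos: [626.6, -114.7, 111.7]
tcp_rot: [179.8, 0.2, 71.8]
ft_force: [-0.2, 0.7, -0.0]
finger_gap: -0.3
t 58.58 p [ 626.6 -114.7  111.7] rot [179.8   0.2  71.8] F [-0.2  0.7 -0. ] M [ 0.   -0.07  0.  ] gap -0.3 j6 3.4
row [0.0004, -0.0004, 0.0047] [0.004, 0.003, 0.032] j1,j6 [-15.   3.]
```

```bash
python3 -m crank '[[[0,0,0.003,0.003,0.003,0],[0,0,0.005,0.003,0.003,0],[0,0,0.006,0.003,0.003,0],[0,0,0.006,0.003,0.003,0]]]' 1 40; python3 -m crank '[[[0,0,0.001,0,0,0],[0,0,0.001,0,0,0]]]' 1 40;python3 -m crank '[[[0,0,0.002,0,0,0],[0,0,0.002,0,0,0]]]' 1 40; python3 -m crank '[[[0,0,0.003,0,0,0],[0,0,0.003,0,0,0],[0,0,0.003,0,0,0]]]' 1 40;python3 -m crank '[[[0,0,0.0035,0,0,0],[0,0,0.0035,0,0,0],[0,0,0.0035,0,0,0]]]' 1 40
```

```text
time: 59.08
tool_pos: [626.7, -114.7, 105.9]
tcp_rot: [179.9, 0.0, 71.8]
ft_force: [-1.1, -0.6, 1.5]
finger_gap: -0.1
time: 59.32
tool_pos: [627.0, -114.7, 105.7]
tcp_rot: [179.9, 0.0, 71.8]
ft_force: [-2.7, -0.1, 4.9]
finger_gap: 0.1
time: 59.58
tool_pos: [627.5, -114.8, 105.4]
tcp_rot: [179.8, 0.0, 71.8]
ft_force: [-4.7, 1.2, 9.7]
finger_gap: 0.0
time: 59.95
tool_pos: [627.8, -114.9, 105.3]
tcp_rot: [179.8, 0.0, 71.9]
ft_force: [-11.6, 2.8, 19.4]
finger_gap: 0.1
time: 60.32
tool_pos: [627.9, -114.9, 105.3]
tcp_rot: [179.7, 0.0, 71.9]
ft_force: [-13.5, 3.7, 23.6]
finger_gap: 0.2
```

```bash
python3 -m crank '[[[0,0,-0.004,0,0,0],[0,0,-0.004,0,0,0],[0,0,-0.002,0.003,0,0],[0,0,-0.001,0.003,0,0]]]' 1 40;python3 -c "
from h import *
st(); goal(626.3,-114.2,107,70)"; python3 -m crank '[[[-0.0005,-0.0008,0.001,0,0,0],[-0.0005,-0.0008,0.0015,0,0,0]]]' 1 40;python3 -m crank '[[[0,0,0.001,0,0,0],[0,0,0.001,0,0,0]]]' 1 40; python3 -m crank '[[[0,0,0.001,0,0,0],[0,0,0.001,0,0,0]]]' 1 40
```

```text
time: 60.82
tool_pos: [627.5, -114.8, 105.4]
tcp_rot: [180.0, 0.0, 71.9]
ft_force: [-2.7, 1.0, 5.4]
finger_gap: 0.2
t 60.83 p [ 627.5 -114.8  105.4] rot [180.    0.   71.9] F [-2.7  1.   5.4] M [ 0.03  0.4  -0.01] gap 0.2 j6 3.2
row [0.0002, -0.0013, -0.0016] [0.001, 0.001, 0.033] j1,j6 [-15.   3.]
time: 61.08
tool_pos: [627.3, -114.9, 105.3]
tcp_rot: [179.9, 0.0, 71.9]
ft_force: [-4.1, 1.6, 10.9]
finger_gap: 0.1
time: 61.32
tool_pos: [627.4, -114.9, 105.3]
tcp_rot: [179.9, 0.0, 71.9]
ft_force: [-4.2, 0.8, 9.5]
finger_gap: -0.1
time: 61.58
tool_pos: [627.4, -114.9, 105.3]
tcp_rot: [179.9, 0.0, 71.9]
ft_force: [-4.0, 1.7, 9.2]
finger_gap: 0.2
```

```bash
python3 -m crank '[[[0,0,-0.02,0,0,0],[-0.0005,-0.0012,-0.028,0,0,0],[-0.0005,-0.0012,-0.028,0,0,0],[-0.0005,-0.0012,-0.028,0,0,0],[-0.0005,-0.0012,-0.01,0,0,0],[-0.0005,-0.0012,0.013,0,0,0],[-0.0005,-0.0012,0.014,0,0,0],[-0.0005,-0.0012,0.014,0,0,0]]]' 0 60; python3 -m crank '[[[0,0,0,0,0,0],[0,0,0,0,0,0],[0,0,0,0,0,0],[0,0,0,0,0,0],[0,0,0,0,0,0]]]' 1 60;python3 - <<'E'
from h import *
st(); goal(626.3,-114.2,107,70)
E
python3 -m crank '[[[0,0,0.001,0,0,0.1],[0,0,0.001,0,0,0.2],[0,0,0.001,0,0,0.3],[0,0,0.001,0,0,0.4]]]' 1 60;python3 - <<'E'
from h import *
st(); goal(626.3,-114.2,90.5,20)
E
python3 -m crank '[[[0,0,0.001,0,0,0.1],[0,0,0.001,0,0,0.2],[0,0,0.001,0,0,0.3],[0,0,0.001,0,0,0.4]]]' 1 60;python3 - <<'E'
from h import *
st(); goal(626.3,-114.2,90.5,20)
E
```

```text
time: 62.58
tool_pos: [625.8, -114.9, 90.7]
tcp_rot: [179.9, 0.0, 71.9]
ft_force: [0.4, 0.4, 0.7]
finger_gap: 85.7
time: 63.2
tool_pos: [627.1, -115.2, 92.4]
tcp_rot: [179.7, 0.0, 71.9]
ft_force: [0.9, 0.2, 5.6]
finger_gap: 52.1
t 63.2 p [ 627.1 -115.2   92.4] rot [179.7   0.   71.9] F [0.9 0.2 5.6] M [-0.   -0.19  0.05] gap 52.1 j6 3.1
row [0.0007, -0.001, -0.0146] [0.004, -0.0, 0.033] j1,j6 [-15.   3.]
time: 63.7
tool_pos: [626.3, -115.3, 92.4]
tcp_rot: [179.8, -0.0, 48.8]
ft_force: [-8.5, 0.2, 10.0]
finger_gap: 52.2
t 63.7 p [ 626.3 -115.3   92.4] rot [179.8  -0.   48.8] F [-8.5  0.2 10. ] M [0.14 1.45 0.52] gap 52.2 j6 26.2
row [0.0008, -0.0007, 0.0019] [0.003, -0.001, 0.503] j1,j6 [-15.  26.]
time: 64.2
tool_pos: [625.5, -115.1, 92.4]
tcp_rot: [179.9, -0.0, 25.8]
ft_force: [-8.6, 1.7, 12.4]
finger_gap: 52.0
t 64.2 p [ 625.5 -115.1   92.4] rot [179.9  -0.   25.8] F [-8.6  1.7 12.4] M [0.41 1.54 0.62] gap 52.0 j6 49.3
row [0.0011, -0.0005, 0.0019] [0.002, -0.0, 0.1] j1,j6 [-15.  49.]
```

```bash
python3 -m crank '[[[0,0,0,0,0,0],[0,0,0,0,0,0],[0.001,-0.0005,-0.015,0,0,0],[0.001,-0.0005,-0.03,0,0,0],[0.001,-0.0005,-0.03,0,0,0]]]' 0 60;  python3 -m crank '[[[0,0,0,0,0,0],[0,0,0,0,0,0],[0,0,0,0,0,0],[0,0,0,0,0,0],[0,0,0,0,0,0],[0,0,0.008,0,0,0],[0,0,0.014,0,0,0],[0,0,0.017,0,0,0],[0,0,0.018,0,0,0]]]' 1 40;python3 -m crank '[[[0,0,0.001,0,0,0],[0,0,0.001,0,0,0]]]' 1 40;python3 -m crank '[[[0,0,0.001,0,0,0],[0,0,0.001,0,0,0]]]' 1 40;python3 -m crank '[[[0,0,0.001,0,0,0],[0,0,0.001,0,0,0]]]' 1 40
```

```text
time: 64.82
tool_pos: [627.9, -114.6, 125.5]
tcp_rot: [179.7, -0.2, 25.8]
ft_force: [0.2, -0.4, 0.5]
finger_gap: 85.3
time: 65.95
tool_pos: [627.8, -114.6, 107.0]
tcp_rot: [179.8, -0.2, 25.8]
ft_force: [-0.1, -0.0, 0.6]
finger_gap: 0.0
time: 66.2
tool_pos: [627.8, -114.6, 106.0]
tcp_rot: [179.7, -0.2, 25.8]
ft_force: [0.2, -0.3, 0.5]
finger_gap: 0.1
time: 66.45
tool_pos: [628.1, -114.7, 105.5]
tcp_rot: [179.7, -0.2, 25.8]
ft_force: [-0.8, 0.1, 3.3]
finger_gap: 0.0
time: 66.7
tool_pos: [628.2, -114.8, 105.4]
tcp_rot: [179.7, -0.2, 25.8]
ft_force: [-2.5, 0.5, 6.8]
finger_gap: -0.1
```

```bash
python3 -m crank '[[[0,0,0.003,0,0,0],[0,0,0.003,0,0,0],[0,0,0.003,0,0,0]]]' 1 40; python3 -m crank '[[[0,0,-0.01,0,0,0],[0,0,-0.06,0,0,0],[0,0,-0.09,0,0,0],[0,0,-0.09,0,0,0]]]' 0 40
python3 - <<'E'
from h import *
goal(656.5,198,150,2)
E
```

```text
time: 67.08
tool_pos: [628.5, -114.9, 105.2]
tcp_rot: [179.6, -0.3, 25.8]
ft_force: [-10.5, 2.8, 17.9]
finger_gap: 0.0
time: 67.58
tool_pos: [630.1, -115.1, 199.4]
tcp_rot: [179.4, -0.6, 25.8]
ft_force: [0.3, 1.1, 0.2]
finger_gap: 72.4
row [0.1595, -0.2709, 0.0482] [0.008, -0.012, 0.415] j1,j6 [-15.  49.]
```

```bash
python3 -m crank '[[[0.16,-0.271,0.02,0.008,-0.012,0.415],[0.16,-0.271,0.02,0.008,-0.012,0.415],[0.16,-0.271,0.02,0.008,-0.012,0.415],[0.16,-0.271,0.02,0.008,-0.012,0.415],[0.16,-0.271,0.03,0.008,-0.012,0.415],[0.16,-0.271,0.048,0.008,-0.012,0.415],[0.16,-0.271,0.048,0.008,-0.012,0.415],[0.16,-0.271,0.048,0.008,-0.012,0.415]]]' 0 40
python3 - <<'E'
from h import *
st();goal(656.5,199,54,2)
for c in("top","scene"):
    p,d=r.snapshot(c); cv2.imwrite(f"pics/{c}9.png",p); np.save(f"{c}9.npy",d)
    C=cloud(c,d); X,Y,Z=C[...,0],C[...,1],C[...,2]
    for nm,cx,cy in(("j0",626.5,-114),("j1",624.5,-10)):
        m=(np.hypot(X-cx,Y-cy)<18); P=C[m]; print(c,nm,m.sum(),np.percentile(P[:,2],[10,50,90]).round(1))
cv2.imwrite("pics/z9.png",cv2.resize(cv2.imread("pics/scene9.png")[190:310,180:440],None,fx=3,fy=3))
E
```

```text
time: 68.58
tool_pos: [656.9, 196.6, 149.9]
tcp_rot: [179.9, 0.0, 1.9]
ft_force: [-0.2, 0.0, -0.6]
finger_gap: 85.5
t 68.58 p [656.9 196.6 149.9] rot [179.9   0.    1.9] F [-0.2  0.  -0.6] M [-0.01 -0.02 -0.04] gap 85.5 j6 100.5
row [-0.0003, -0.0025, 0.0959] [0.001, 0.001, -0.001] j1,j6 [ 12. 100.]
top j0 179 [103.1 106.1 109.1]
top j1 178 [103.9 106.7 109.2]
scene j0 200 [103.5 105.2 107.2]
scene j1 200 [103.9 105.3 106.7]
```

View pics/z9.png

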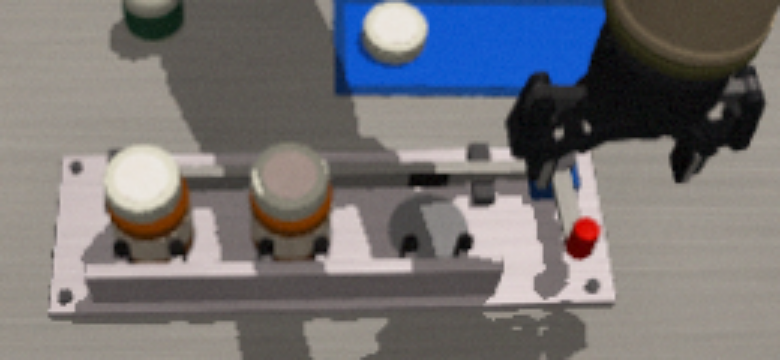

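Both caps now read the same height, level, with tops at about 105 mm. The lever is still shut, with the knob at crop (583,238). Gripping the knob to open the lever.

```bash
python3 -m crank '[[[0,-0.0025,0.05,0,0,0],[0,-0.0025,0.09,0,0,0],[0,-0.0025,0.096,0,0,0],[0,-0.0025,0.096,0,0,0]]]' 0 60; python3 -m crank '[[[0,0,0.001,0,0,0],[0,0,0.001,0,0,0],[0,0,0.001,0,0,0],[0,0,0.001,0,0,0],[0,0,0.001,0,0,0],[0,0,0.001,0,0,0],[0,0,0.001,0,0,0]]]' 1 60; python3 -c "
from h import *
st()"
```

```text
time: 69.18
tool_pos: [658.5, 198.5, 56.6]
tcp_rot: [180.0, -0.1, 1.8]
ft_force: [0.5, 0.6, 0.6]
finger_gap: 85.2
time: 70.05
tool_pos: [659.2, 200.0, 57.0]
tcp_rot: [-179.9, -0.3, 1.9]
ft_force: [-0.7, 5.5, 4.0]
finger_gap: 17.8
t 70.05 p [659.2 200.   57. ] rot [-179.9   -0.3    1.9] F [-0.7  5.5  4. ] M [ 0.96  0.1  -0.07] gap 17.8 j6 100.7
```

```bash
python3 -m crank '[[[-0.001,-0.0135,0,0,0,-0.17],[-0.005,-0.0266,0,0,0,-0.34],[-0.011,-0.039,0,0,0,-0.51],[-0.019,-0.050,0,0,0,-0.68],[-0.028,-0.0595,0,0,0,-0.85],[-0.0395,-0.0675,0,0,0,-1.02],[-0.052,-0.073,0,0,0,-1.19],[-0.065,-0.077,0,0,0,-1.36],[-0.078,-0.078,0,0,0,-1.53],[-0.082,-0.078,0,0,0,-1.57]]]' 1 60; python3 -c "
from h import *
st()"
```

```text
time: 71.3
tool_pos: [573.8, 280.2, 57.1]
tcp_rot: [179.7, -0.5, 92.1]
ft_force: [1.7, 22.2, -5.4]
finger_gap: 17.9
t 71.3 p [573.8 280.2  57.1] rot [179.7  -0.5  92.1] F [ 1.7 22.2 -5.4] M [ 3.56  0.03 -0.5 ] gap 17.9 j6 19.0
```

```bash
python3 -m crank '[[[0,0,0,0,0,0],[0,0,0,0,0,0],[0,0,0,0,0,0],[0,0,0,0,0,0],[0,0,-0.05,0,0,0],[0,0,-0.1,0,0,0],[0,0,-0.1,0,0,0]]]' 0 40
python3 - <<'E'
from h import *
st(); goal(626,60,200,90)
p,d=r.snapshot("scene"); C=cloud("scene",d); cv2.imwrite("pics/s10.png",cv2.resize(p[190:310,180:440],None,fx=3,fy=3))
E
```

```text
time: 72.18
tool_pos: [576.7, 280.3, 163.6]
tcp_rot: [179.1, -0.7, 92.0]
ft_force: [-0.6, 0.8, 0.1]
finger_gap: 85.3
t 72.17 p [576.7 280.3 163.6] rot [179.1  -0.7  92. ] F [-0.6  0.8  0.1] M [-0.05 -0.    0.02] gap 85.3 j6 19.0
row [-0.2215, 0.042, -0.0385] [0.015, -0.012, 0.036] j1,j6 [21. 19.]
```

View pics/s10.png

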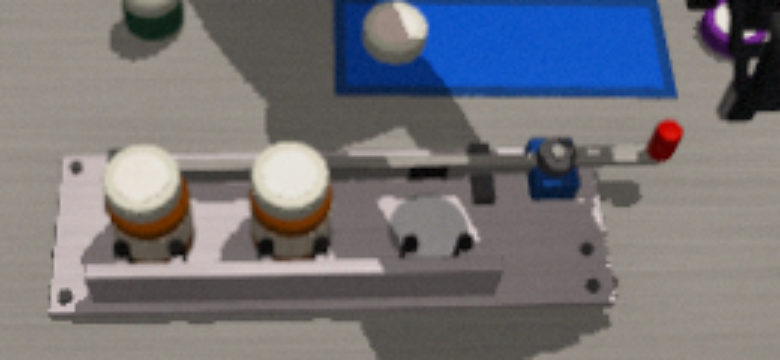

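The lever is open again: the knob is at crop (668,140), back where it started. Both caps are still seated. Taking the basket-side jar first.

Run:
```python
from h import *
p,d=r.snapshot("top"); cv2.imwrite("pics/t10.png",p); C=cloud("top",d);p2,d2=r.snapshot("scene");C2=cloud("scene",d2)
for C in(C,C2):
  X,Y,Z=C[...,0],C[...,1],C[...,2]
  for cx,cy in((626,-114),(624,-10)):
    m=(np.hypot(X-cx,Y-cy)<40)&(Z>101)&(Z<113); P=C[m]; print(cv2.minEnclosingCircle(P[:,:2].astype(np.float32)),P.mean(0).round(1))
goal(626,-114,180,1)
```

```text
((626.0712890625, -115.0086898803711), 27.788848876953125) [ 625.7 -115.2  106. ]
((623.17333984375, -11.175225257873535), 27.45295524597168) [622.9 -11.4 105.9]
((629.8989868164062, -113.16718292236328), 27.05345916748047) [ 630.6 -113.4  104.9]
((627.0353393554688, -11.06882095336914), 27.619062423706055) [628.3 -11.2 104.8]
row [-0.3944, 0.0391, -0.0268] [-0.003, -0.01, 1.589] j1,j6 [21. 19.]
```

```bash
python3 -m crank '[[[-0.394,0.04,-0.027,-0.003,-0.01,1.589],[-0.394,0.04,-0.027,-0.003,-0.01,1.589],[-0.394,0.04,-0.027,-0.003,-0.01,1.589],[-0.394,0.04,-0.027,-0.003,-0.01,1.589],[-0.394,0.04,-0.027,-0.003,-0.01,1.589],[-0.394,0.04,-0.027,-0.003,-0.01,1.589],[-0.394,0.04,-0.027,-0.003,-0.01,1.589],[-0.394,0.04,-0.027,-0.003,-0.01,1.589],[-0.394,0.04,-0.027,-0.003,-0.01,1.589],[-0.394,0.04,-0.027,-0.003,-0.01,1.589]]]' 0 40
python3 - <<'E'
from h import *
st();goal(627,-114.3,42,1)
E
```

```text
time: 73.58
tool_pos: [625.7, -113.5, 177.8]
tcp_rot: [-179.9, 0.2, 1.0]
ft_force: [-0.1, -0.6, 0.6]
finger_gap: 85.5
t 73.58 p [ 625.7 -113.5  177.8] rot [-179.9    0.2    1. ] F [-0.1 -0.6  0.6] M [ 0.02 -0.03 -0.03] gap 85.5 j6 74.1
row [0.0017, 0.001, 0.1358] [-0.001, 0.003, 0.0] j1,j6 [-15.  74.]
```

```bash
python3 -m crank '[[[0.001,0.001,0.05,0,0.003,0],[0.001,0.001,0.1,0,0.003,0],[0.001,0.001,0.12,0,0.003,0],[0.0005,0.001,0.13,0,0.003,0],[0,0.001,0.137,0,0.003,0],[0,0.001,0.137,0,0.003,0]]]' 0 40; python3 -c "
from h import *
st()"
```

```text
time: 74.32
tool_pos: [626.1, -114.6, 42.0]
tcp_rot: [-180.0, -0.1, 1.0]
ft_force: [0.4, 0.0, 0.0]
finger_gap: 85.3
t 74.33 p [ 626.1 -114.6   42. ] rot [-1.8e+02 -1.0e-01  1.0e+00] F [0.4 0.  0. ] M [-0.    0.07 -0.02] gap 85.3 j6 73.9
```

No contact on the way down. Gripping gently and lifting.

```bash
python3 -m crank '[[[0,0,0,0,0,0],[0,0,0,0,0,0],[0,0,0,0,0,0],[0,0,0,0,0,0],[0,0,0,0,0,0],[0,0,0,0,0,0]]]' 1 45; python3 -c "
from h import *
st()"; python3 -m crank '[[[0,0,-0.01,0,0,0],[0,0,-0.03,0,0,0],[0,0,-0.07,0,0,0],[0,0,-0.11,0,0,0],[0,0,-0.12,0,0,0],[0,0,-0.12,0,0,0]]]' 1 45;python3 -c "
from h import *
st(); goal(511,-342,162,90)"
```

```text
time: 75.08
tool_pos: [627.2, -113.2, 44.4]
tcp_rot: [-179.9, -0.2, 1.1]
ft_force: [-4.3, 7.0, 10.8]
finger_gap: 59.0
t 75.08 p [ 627.2 -113.2   44.4] rot [-179.9   -0.2    1.1] F [-4.3  7.  10.8] M [ 1.48  0.52 -0.03] gap 59.0 j6 73.9
time: 75.82
tool_pos: [627.3, -113.8, 165.5]
tcp_rot: [-179.9, -0.3, 1.1]
ft_force: [-0.4, -0.4, -1.5]
finger_gap: 58.8
t 75.83 p [ 627.3 -113.8  165.5] rot [-179.9   -0.3    1.1] F [-0.4 -0.4 -1.5] M [ 0.   -0.02 -0.06] gap 58.8 j6 73.9
row [-0.1205, 0.226, 0.0025] [0.003, -0.006, -1.552] j1,j6 [-15.  74.]
```

```bash
python3 -m crank '[[[-0.12,0.226,0,0.003,-0.006,-1.55],[-0.12,0.226,0,0.003,-0.006,-1.55],[-0.12,0.226,0,0.003,-0.006,-1.55],[-0.12,0.226,0,0.003,-0.006,-1.55],[-0.12,0.226,0,0.003,-0.006,-1.55],[-0.12,0.226,0,0.003,-0.006,-1.55],[-0.12,0.226,0,0.003,-0.006,-1.55],[-0.12,0.226,0,0.003,-0.006,-1.55],[-0.12,0.226,0,0.003,-0.006,-1.55],[-0.12,0.226,0,0.003,-0.006,-1.55]]]' 1 45
python3 - <<'E'
from h import *
st();goal(511,-342,38.4,90)
p,d=r.snapshot("scene"); cv2.imwrite("pics/s11.png",cv2.resize(p[120:300,80:320],None,fx=3,fy=3))
E
```

```text
time: 77.08
tool_pos: [510.5, -341.2, 162.1]
tcp_rot: [-179.8, -0.1, 89.8]
ft_force: [-0.0, 0.3, -1.6]
finger_gap: 58.9
t 77.08 p [ 510.5 -341.2  162.1] rot [-1.798e+02 -1.000e-01  8.980e+01] F [-0.   0.3 -1.6] M [-0.02 -0.02  0.04] gap 58.9 j6 -38.4
row [-0.001, 0.0009, 0.1237] [-0.003, -0.002, -0.003] j1,j6 [-39. -38.]
```

View pics/s11.png

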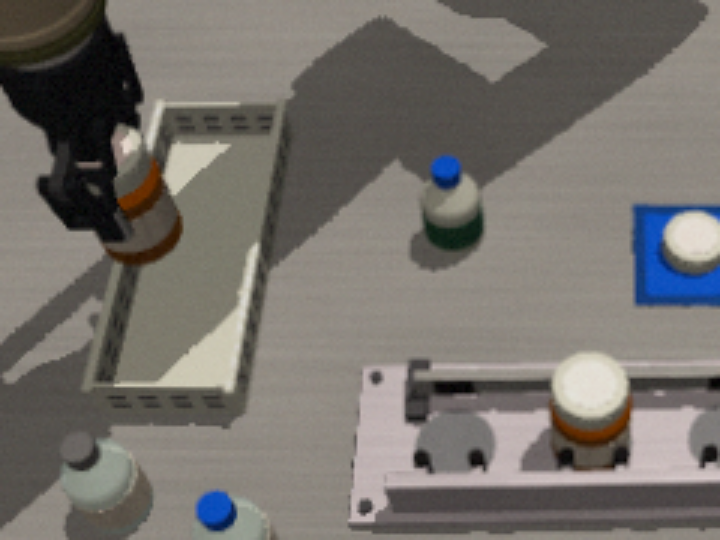

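```bash
python3 -m crank '[[[-0.001,0.001,0.05,-0.003,-0.002,0],[-0.001,0.001,0.09,-0.003,-0.002,0],[-0.001,0.001,0.11,-0.003,-0.002,0],[-0.001,0.001,0.117,-0.003,-0.002,0],[-0.001,0.0,0.12,-0.003,-0.002,0],[-0.001,0.0,0.122,-0.003,-0.002,0],[-0.001,0.0,0.123,-0.003,-0.002,0]]]' 1 45
python3 - <<'E'
from h import *
st()
E
```

```text
time: 78.0
tool_pos: [511.0, -342.8, 40.7]
tcp_rot: [179.9, 0.1, 89.7]
ft_force: [0.9, 0.0, -2.0]
finger_gap: 58.9
t 78.0 p [ 511.  -342.8   40.7] rot [1.799e+02 1.000e-01 8.970e+01] F [ 0.9  0.  -2. ] M [-0.01  0.03 -0.02] gap 58.9 j6 -38.4
```

```bash
python3 -m crank '[[[0,0,0.001,0,0,0],[0,0,0.002,0,0,0],[0,0,0.003,0,0,0]]]' 1 45
python3 - <<'E'
from h import *
st()
E
```

```text
time: 78.38
tool_pos: [511.3, -343.1, 38.6]
tcp_rot: [179.9, 0.1, 89.7]
ft_force: [-2.9, 1.7, 9.0]
finger_gap: 58.8
t 78.38 p [ 511.3 -343.1   38.6] rot [1.799e+02 1.000e-01 8.970e+01] F [-2.9  1.7  9. ] M [0.44 0.82 0.03] gap 58.8 j6 -38.4
```

Touchdown at 38.6 mm, matching the expected 38.4. Releasing and going up.

```bash
python3 -m crank '[[[0,0,-0.001,0,0,0],[0,0,-0.001,0,0,0],[0,0,-0.001,0,0,0],[0,0,-0.001,0,0,0],[0,0,-0.04,0,0,0],[0,0,-0.1,0,0,0],[0,0,-0.14,0,0,0],[0,0,-0.14,0,0,0]]]' 0 45
python3 - <<'E'
from h import *
st(); goal(625.3,-10.8,180,1)
p,d=r.snapshot("scene"); cv2.imwrite("pics/s12.png",cv2.resize(p[120:300,80:320],None,fx=3,fy=3))
E
```

```text
time: 79.38
tool_pos: [513.3, -344.6, 184.0]
tcp_rot: [179.5, 0.4, 89.7]
ft_force: [0.0, 0.4, -0.5]
finger_gap: 85.2
t 79.38 p [ 513.3 -344.6  184. ] rot [179.5   0.4  89.7] F [ 0.   0.4 -0.5] M [ 0.06 -0.03 -0.03] gap 85.2 j6 -38.4
row [0.3343, 0.1105, 0.0024] [0.013, -0.001, 1.549] j1,j6 [-39. -38.]
```

View pics/s12.png

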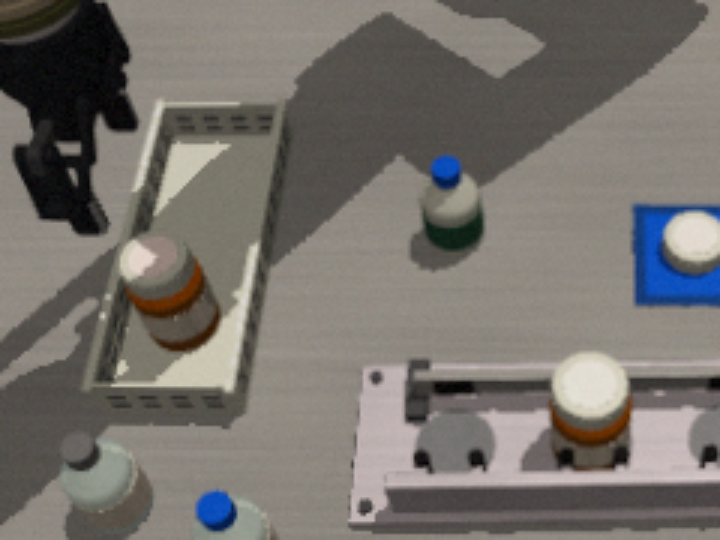

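The first jar stands upright in the basket. Going for the second.

```bash
python3 -m crank '[[[0.334,0.1105,0,0.013,0,1.55],[0.334,0.1105,0,0.013,0,1.55],[0.334,0.1105,0,0.013,0,1.55],[0.334,0.1105,0,0.013,0,1.55],[0.334,0.1105,0,0.013,0,1.55],[0.334,0.1105,0,0.013,0,1.55],[0.334,0.1105,0,0.013,0,1.55],[0.334,0.1105,0,0.013,0,1.55],[0.334,0.1105,0,0.013,0,1.55],[0.334,0.1105,0,0.013,0,1.55]]]' 0 40
python3 - <<'E'
from h import *
st();goal(625.3,-10.8,42,1)
E
```

```text
time: 80.68
tool_pos: [623.0, -9.9, 177.8]
tcp_rot: [-179.8, 0.3, 1.0]
ft_force: [-0.6, 0.2, 0.2]
finger_gap: 85.6
t 80.67 p [623.   -9.9 177.8] rot [-179.8    0.3    1. ] F [-0.6  0.2  0.2] M [-0.03  0.04  0.04] gap 85.6 j6 83.3
row [0.0031, 0.0014, 0.1358] [-0.004, 0.006, -0.0] j1,j6 [-6. 83.]
```

```bash
python3 -m crank '[[[0.002,0.001,0.05,-0.004,0.006,0],[0.002,0.001,0.1,-0.004,0.006,0],[0.002,0.001,0.12,-0.004,0.006,0],[0.002,0.001,0.13,-0.004,0.006,0],[0.002,0.001,0.137,-0.004,0.006,0],[0.002,0.001,0.137,-0.004,0.006,0]]]' 0 40; python3 -c "
from h import *
st()"; python3 -m crank '[[[0,0,0,0,0,0],[0,0,0,0,0,0],[0,0,0,0,0,0],[0,0,0,0,0,0],[0,0,0,0,0,0],[0,0,0,0,0,0]]]' 1 45; python3 -c "
from h import *
st()"; python3 -m crank '[[[0,0,-0.01,0,0,0],[0,0,-0.03,0,0,0],[0,0,-0.07,0,0,0],[0,0,-0.11,0,0,0],[0,0,-0.13,0,0,0],[0,0,-0.13,0,0,0]]]' 1 45;python3 -c "
from h import *
st(); goal(391,-342,172,90)"
```

```text
time: 81.42
tool_pos: [625.2, -10.5, 42.0]
tcp_rot: [180.0, -0.1, 1.0]
ft_force: [0.4, 0.2, 0.3]
finger_gap: 85.7
t 81.42 p [625.2 -10.5  42. ] rot [ 1.8e+02 -1.0e-01  1.0e+00] F [0.4 0.2 0.3] M [0.04 0.02 0.03] gap 85.7 j6 83.4
time: 82.18
tool_pos: [626.2, -9.4, 44.1]
tcp_rot: [-180.0, -0.3, 1.0]
ft_force: [-3.4, 4.6, 7.2]
finger_gap: 58.6
t 82.17 p [626.2  -9.4  44.1] rot [-180.    -0.3    1. ] F [-3.4  4.6  7.2] M [1.02 0.46 0.06] gap 58.6 j6 83.3
time: 82.92
tool_pos: [627.0, -9.8, 176.6]
tcp_rot: [-180.0, -0.5, 1.0]
ft_force: [0.2, -0.5, -2.1]
finger_gap: 59.1
t 82.92 p [627.   -9.8 176.6] rot [-180.    -0.5    1. ] F [ 0.2 -0.5 -2.1] M [-0.01  0.03  0.02] gap 59.1 j6 83.4
row [-0.2419, 0.328, 0.0024] [0.007, -0.007, -1.553] j1,j6 [-6. 83.]
```

```bash
python3 -m crank '[[[-0.242,0.328,0,0.007,-0.007,-1.55],[-0.242,0.328,0,0.007,-0.007,-1.55],[-0.242,0.328,0,0.007,-0.007,-1.55],[-0.242,0.328,0,0.007,-0.007,-1.55],[-0.242,0.328,0,0.007,-0.007,-1.55],[-0.242,0.328,0,0.007,-0.007,-1.55],[-0.242,0.328,0,0.007,-0.007,-1.55],[-0.242,0.328,0,0.007,-0.007,-1.55],[-0.242,0.328,0,0.007,-0.007,-1.55],[-0.242,0.328,0,0.007,-0.007,-1.55]]]' 1 45
python3 - <<'E'
from h import *
st();goal(391,-342,40.5,90)
p,d=r.snapshot("scene"); cv2.imwrite("pics/s13.png",cv2.resize(p[100:280,80:320],None,fx=3,fy=3))
E
```

```text
time: 84.18
tool_pos: [389.9, -341.4, 172.3]
tcp_rot: [-179.9, -0.2, 89.7]
ft_force: [0.2, 0.5, -1.7]
finger_gap: 59.0
t 84.17 p [ 389.9 -341.4  172.3] rot [-179.9   -0.2   89.7] F [ 0.2  0.5 -1.7] M [-0.    0.03 -0.  ] gap 59.0 j6 -46.6
row [-0.0009, 0.0015, 0.1318] [-0.002, -0.003, -0.005] j1,j6 [-47. -47.]
```

View pics/s13.png

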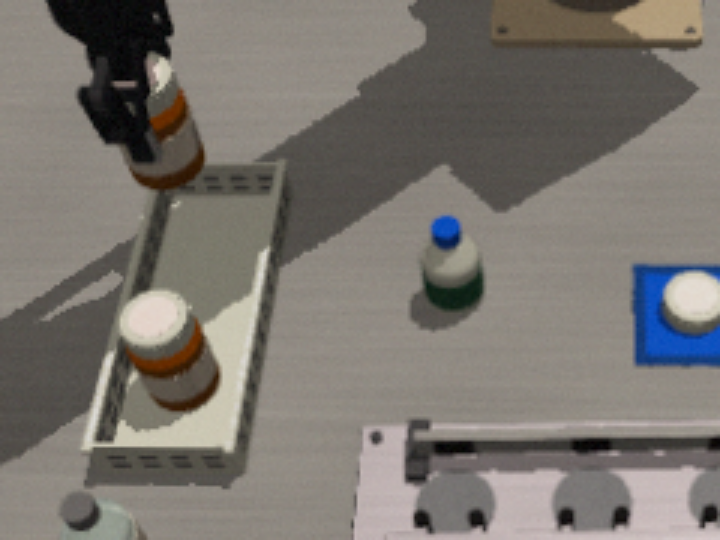

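```bash
python3 -m crank '[[[-0.001,0.0015,0.05,-0.002,-0.003,0],[-0.001,0.0015,0.1,-0.002,-0.003,0],[-0.001,0.0015,0.12,-0.002,-0.003,0],[-0.001,0.0015,0.127,-0.002,-0.003,0],[-0.001,0.0005,0.13,-0.002,-0.003,0],[-0.001,0.0005,0.132,-0.002,-0.003,0]]]' 1 45; python3 -c "
from h import *
st()"; python3 -m crank '[[[0,0,0.001,0,0,0],[0,0,0.002,0,0,0],[0,0,0.003,0,0,0]]]' 1 45
python3 - <<'E'
from h import *
st()
E
```

```text
time: 84.98
tool_pos: [391.0, -342.7, 41.8]
tcp_rot: [179.9, 0.1, 89.6]
ft_force: [0.6, 0.4, -1.9]
finger_gap: 58.7
t 84.97 p [ 391.  -342.7   41.8] rot [1.799e+02 1.000e-01 8.960e+01] F [ 0.6  0.4 -1.9] M [-0.01 -0.01 -0.06] gap 58.7 j6 -46.4
time: 85.35
tool_pos: [391.2, -343.0, 39.1]
tcp_rot: [179.9, 0.1, 89.6]
ft_force: [-0.2, -0.3, -1.9]
finger_gap: 59.0
t 85.35 p [ 391.2 -343.    39.1] rot [1.799e+02 1.000e-01 8.960e+01] F [-0.2 -0.3 -1.9] M [ 0.05  0.03 -0.04] gap 59.0 j6 -46.4
```

```bash
python3 -m crank '[[[0,0,0.001,0,0,0],[0,0,0.0015,0,0,0]]]' 1 45; python3 -c "
from h import *
st()"
```

```text
time: 85.6
tool_pos: [391.3, -343.1, 38.2]
tcp_rot: [179.9, 0.2, 89.6]
ft_force: [-3.3, 2.1, 8.0]
finger_gap: 59.0
t 85.6 p [ 391.3 -343.1   38.2] rot [179.9   0.2  89.6] F [-3.3  2.1  8. ] M [0.64 0.82 0.  ] gap 59.0 j6 -46.4
```

```bash
python3 -m crank '[[[0,0,-0.001,0,0,0],[0,0,-0.001,0,0,0],[0,0,-0.001,0,0,0],[0,0,-0.001,0,0,0],[0,0,-0.04,0,0,0],[0,0,-0.1,0,0,0],[0,0,-0.16,0,0,0],[0.08,0,-0.18,0,0,0],[0.13,0,-0.18,0,0,0],[0.2,0,-0.18,0,0,0]]]' 0 45;python3 -m crank '[[[0.06,0,0,0,0,0],[0.12,0,0,0,0,0],[0.18,0,0,0,0,0],[0.24,0,0,0,0,0],[0.3,0,0,0,0,0],[0.3,0,0,0,0,0]]]' 0 45
python3 - <<'E'
from h import *
st()
ims=[]
for c in("top","scene"):
    A=[]
    for k in range(2):
        p,d=r.snapshot(c); C=cloud(c,d); A.append(C)
    cv2.imwrite(f"pics/{c}14.png",p)
    X,Y,Z=C[...,0],C[...,1],C[...,2]
    for cx,cy in((511,-343),(391,-343)):
        m=(np.hypot(X-cx,Y-cy)<38)&(Z>92)&(Z<108); P=C[m]
        mm=np.hypot(X-cx,Y-cy)<18
        Q=np.vstack([a[(np.hypot(a[...,0]-cx,a[...,1]-cy)<22)&(abs(a[...,2]-99)<6)] for a in A]); M=np.c_[Q[:,:2]-[cx,cy],np.ones(len(Q))]; q=np.linalg.lstsq(M,Q[:,2],rcond=None)[0]
        print(c,cv2.minEnclosingCircle(P[:,:2].astype(np.float32)),"z med",np.median(Z[mm]),"plane",q.round(3))
    hsv=cv2.cvtColor(p,cv2.COLOR_BGR2HSV)
    m=((hsv[...,0]<6)|(hsv[...,0]>174))&(hsv[...,1]>150)&(X>550)&(X<760)&(Y>150)&(Y<300)
    if m.any(): print("knob",np.median(C[m],0))
cv2.imwrite("pics/f14.png",np.hstack([cv2.imread("pics/top14.png")[90:390,90:470],cv2.imread("pics/scene14.png")[90:390,60:470]]))
E
```

```text
time: 86.85
tool_pos: [392.4, -155.8, 218.3]
tcp_rot: [179.8, 0.2, 89.5]
ft_force: [1.4, 0.0, 0.3]
finger_gap: 85.6
time: 87.6
tool_pos: [393.9, 148.2, 217.3]
tcp_rot: [179.8, 0.1, 89.9]
ft_force: [0.6, 0.2, -0.1]
finger_gap: 85.7
t 87.6 p [393.9 148.2 217.3] rot [1.798e+02 1.000e-01 8.990e+01] F [ 0.6  0.2 -0.1] M [0.01 0.06 0.03] gap 85.7 j6 13.9
top ((512.5475463867188, -343.2706604003906), 28.423480987548828) z med 100.51016703135974 plane [-2.00000e-03  2.00000e-03  1.00438e+02]
top ((390.1815185546875, -345.7982177734375), 28.78396987915039) z med 100.08141804582965 plane [ 6.00000e-03 -1.30000e-02  1.00108e+02]
knob [571.03738879 274.45969333  78.71726957]
scene ((514.251708984375, -342.8454284667969), 27.97393798828125) z med 99.22568249804243 plane [ 3.000e-03 -7.000e-03  9.904e+01]
scene ((393.43359375, -345.0650634765625), 28.262487411499023) z med 99.6159313498261 plane [-7.0000e-03 -1.9000e-02  9.9619e+01]
knob [580.65202113 272.77038619  75.08075148]
```

View pics/f14.png

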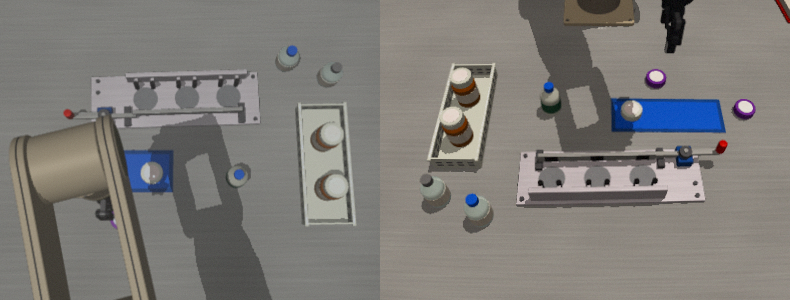

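Both jars stand in the basket at x 512 and 391, y about -343. The cap tops are level at 99–100 mm (nominal 99). The knob is back at its open position, and the vials and gel bottle are where they were. Handing in.

```bash
python3 -c "
from h import *
st(); print(r.hand_in())"
```

```text
t 87.8 p [394.9 143.4 217.2] rot [179.8   0.2  89.5] F [ 0.6 -0.5 -0.3] M [-0.04 -0.02 -0.02] gap 85.3 j6 13.7
the job is handed in; nothing more can be done
None
```

The job is handed in at 87.8 s: both jars that were in the block are capped and stand upright in the white basket, and the lever is open again. No verdict came back, so the results below are my own measurements.

I swung the lever shut, screwed a white cap onto each jar (press, turn anticlockwise to the drop, then clockwise until tight), then opened the lever. The third place in the block was empty, so one white cap stays on the mat.

**Last checks**
- **Second jar (middle place):** a touch test in the block put its cap top at 105.1 mm, against 105.0 mm for fully home.
- **First jar (-y end place):** its cap first measured 105.9 mm, about 1 mm high. After I re-tightened it and pressed it down, it read about 105.4 mm. At least one of the jar or the gripper slipped during that extra turning, so the final tightness of this cap is less certain than the other.
- **In the basket:** camera depth put both cap tops level at 99–100.5 mm, against 99 mm nominal. The two cameras disagreed by about 1 mm, which is their usual offset. I did not repeat the touch test there.
- **Rest of the scene:** the knob measured 2 mm or less from where it started. The vials, gel bottle and purple look-alikes looked undisturbed in the last pictures, though I did not measure them.

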